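# Kit the bench for a power board

### The job

Lay out the parts for the next power board: set the finned heatsink, the transformer and the capacitor each upright and flat in the tray whose outline matches it, lined up with the tray's sides. Load both spacers into the tube magazine, the white one at the bottom and the brass one on top of it. Leave the coffee cup standing where it is.

Things in the scene. Friction and masses are not known exactly. Their poses are not given: they have to be found in the camera images.
- heatsink: Black finned heatsink, 80 (x) by 36 (y) by 30 high: a 6 mm base plate and five upright fins that run along x; the outer fins are flush with the sides and are firm to grip across y. About 0.12 kg. Stands on the mat at the start. Origin: centre of the underside; z up.
- transformer: Small mains transformer, 46 by 46 footprint, 40 high: dark steel core (46 along x, 26 along y, 4 to 40 mm up) through a yellow coil (28 along x, 46 along y, 6 to 34 mm up) on a thin black 46 by 46 base. Can be gripped across x on the core or across y on the coil. About 0.22 kg. Origin: centre of the underside; z up.
- capacitor: Can capacitor standing upright: red cylinder, diameter 36, 50 high, bare aluminium top. About 0.06 kg. Origin: centre of the underside; z up.
- spacer_white: White nylon spacer, a round cylinder of diameter 30, 36 high, standing on end; the small dark dot on top is the bore. About 0.03 kg. Origin: centre of the underside; z up.
- spacer_brass: Brass spacer (orange-yellow metal), the same size as the white one (diameter 30, 36 high), standing on end, about 0.13 kg. Origin: centre of the underside; z up.
- nest_long: Fixed shallow tray, oblong, white floor and black rim; inside 96 (x) by 52 (y), rim 4 thick. Floor 3 mm above the mat, rim top at 10 mm. Its outline matches the heatsink, 8 mm free all round. Origin: centre of the underside; x along its length.
- nest_square: Fixed shallow square tray, white floor and black rim; inside 62 by 62, rim 4 thick, floor at 3 mm, rim top at 10 mm. Its outline matches the transformer, 8 mm free all round. Origin: centre of the underside; x and y square to its sides.
- nest_round: Fixed shallow round tray, white floor and black rim; inside diameter 52, rim 4 thick, floor at 3 mm, rim top at 10 mm. Its outline matches the capacitor, 8 mm free all round. Origin: centre of the underside.
- magazine: Fixed upright aluminium tube, open on top, on a grey 70 by 70 by 6 base: gravity magazine for the spacers. Bore 36, widening over the last 14 mm to 48 at the mouth (54 outside). Mouth 60 mm, inner floor 6 mm above the mat: the first spacer goes wholly inside, the second stands 18 mm out. A spacer let go upright in the mouth slides down. Origin: centre of the underside, on the tube axis; z up.
- cup: Small empty dark coffee cup standing near the far edge of the mat, 58 across the rim, 62 high, loose and light (0.05 kg). Not to be disturbed. Origin: centre of the underside.
Things that resemble listed ones, but are neither listed nor needed, are in the scene too. Leave any blue look-alike of the spacer_white alone.

How it is judged (in metres and radians):
At the end, for the whole second after the job is handed in: Heatsink, transformer (13 mm) and capacitor (12 mm) centred in their trays, flat, upright, lined up within 0.3 rad (any equivalent way round). In the tube: white spacer on the floor (6 mm off axis), brass on top of it (8 mm), both upright. Cup upright, within 20 mm of its start. All at rest (horizontal distance between heatsink and nest_long below 0.013 m and z of heatsink in the frame of nest_long between 0 and 0.006 m and angle between each of heatsink, transformer, capacitor, spacer_white, spacer_brass's own z axis and vertical below 0.12 rad and linear speed of each of heatsink, transformer, capacitor, spacer_white, spacer_brass below 0.02 m/s and angle between the x axis of heatsink and the x axis of nest_long, either way round below 0.3 rad and horizontal distance between transformer and nest_square below 0.013 m and z of transformer in the frame of nest_square between 0 and 0.006 m and (angle between the x axis of transformer and the x axis of nest_square, either way round below 0.3 rad or angle between the x axis of transformer and the y axis of nest_square, either way round below 0.3 rad) and horizontal distance between capacitor and nest_round below 0.012 m and z of capacitor in the frame of nest_round between 0 and 0.006 m and horizontal distance between spacer_white and magazine below 0.006 m and z of spacer_white in the frame of magazine between 0.003 and 0.01 m and horizontal distance between spacer_brass and magazine below 0.008 m and z of spacer_brass in the frame of magazine between 0.037 and 0.047 m and distance of cup from where it was at the start of the episode below 0.02 m and angle between cup's own z axis and vertical below 0.15 rad); the robot touches nothing.
It fails at once if the coffee cup is knocked over or pushed away (angle between cup's own z axis and vertical above 0.5 rad or distance of cup from where it was at the start of the episode above 0.03 m).
It also fails if it takes over 128 s, if anything falls off the work surface, if the arm or the gripper's body presses on something with over 40 N, if the wrist force passes 120 N, or if a joint passes its speed limit or range.

### The arm

A 6-joint arm with a two-finger parallel gripper is mounted at the origin on the work surface. World frame = base frame: x ahead of the robot, y to its left, z up, the work surface at z = 0. Lengths are in m, angles in degrees, forces in N, time in s.
With the tool pointing down it reaches from about 0.3 to 0.75 m from the base axis. Payload 8.5 kg.
Tool frame: the origin (TCP) lies on the centre line of the jaws, within the pads' length; the fingertips stand 22 mm ahead of it and the grasp point (between the pads) lies 3 mm ahead of it (env.tip_reach is the distance from the TCP to the fingertips, in m); y points along the fingers, z is the direction in which the jaws open and shut, and the axes are right-handed (so a half turn about y gives the same grasp; the last joint's range is limited). The gripper opens to 85 mm and grips with 20 to 120 N. Pads are 22 mm wide; open, the fingers measure 114 mm over their backs; the gripper's body (76 mm by 85 mm) begins 54 mm behind the grasp point. The pads swing forward as they close: fully open they stand 13 mm farther back than shut.
Start: joints at [-85.732, 21.807, 74.336, -0, 83.858, -12.336], TCP at [0.157, -0.527, 0.253] pointing down, gripper open.
Joint ranges: [-178.18, 178.18], [-50.72, 133.34], [12.68, 142.11], [-81.47, 261.47], [9.98, 163.14], [-165.26, 165.26]. Speed limits (degrees/s): [136.94, 136.94, 180, 180, 180, 180].

### API

Orientations are given as a 3x3 rotation matrix whose columns are the frame's x, y, z axes.
In Python, from rig import env, get_image gives the robot as it stands. The module is installed in compiled form; this text tells all that it offers.
- The arm moves only by the tool carry_out, never from a script. Its argument "targets" is a list that holds one entry, the list of rows, each a list of 7 numbers: the closure, from 0 (fully open) to 1 (shut), then the shift along the world's x, y, z in mm, then the turn, a rotation vector about the world's x, y, z in degrees. In form: [[[claw, dx, dy, dz, ax, ay, az], ...]]. A call has 1 to 20 rows; each row is the pose to reach, as a shift and turn from the pose commanded when the call began; what a row does not reach only later rows make up. A row lasts 1/12 s, in which the tool goes at most 41.7 mm and 7.16 degrees, less where a joint would pass 70% of its speed; a pose out of reach is approached as far as the arm can. A call with a gripper value outside its range is refused whole. The fingers move at their own pace and stop on an object; "squeeze" is the grip in N (left out, the last holds). Time passes only in rows, so rows that repeat a pose let the fingers close. It gives the time, the measured TCP pose, the force and the opening at its end, in the units of the state.
- env.observe(): the state, without advancing time (a new reading comes with each control period).
- get_image(name): name is "scene" or "side" or "wrist"; returns a dict with "img" (420x560x3 uint8, red, green, blue), "fx", "fy", "cx", "cy" (pixels), "rvec" (rotation vector, rad) and "tvec" (3), from world to camera coordinates, as OpenCV has them. Camera axes: x right, y down, z forward; pixel columns grow to the right and rows downward; lengths in m; the calibration is good to about 2 mm. The wrist camera is an equidistant fisheye: a pixel r from the principal point sees the ray r / f radians off the axis. A picture is of the moment at which its call begins. There is no depth.
- env.close_job(): hands the job in, once; it reports no verdict.
The state is a dict: "time_s": time; "q": joint angles; "qvel": joint speeds; "joint_efforts": joint torques, N m; "position": TCP position; "tool_rot": TCP orientation; "ft_force": force on the tool from outside, world axes, zero at the start; "wrist_torque": the same for the moment, N m; "grip_width": finger opening in m.
Only numpy, scipy, OpenCV 4.12 (cv2) and the standard library are available. Lean on these libraries where they do the work, as an engineer would, in place of code of your own. Each camera call takes 0.05 s, during which the arm holds its last target.

## Working session

There is one attempt and no reset: what is moved stays moved. The work goes in short steps, Python scripts to look and compute and a tool call to move; the robot and the scene stay as the last step left them, time stands still between calls to the robot, and variables do not carry over. Pictures are saved under pics/ and viewed, and the job is handed in when it is done.

Besides the shell and the picture viewer there is one more tool, called by a JSON object that holds its "fn" and its "kwargs". carry_out: Moves the arm, as the interface text tells. Its arguments: {"type":"object","properties":{"targets":{"type":"array"},"squeeze":{"type":"number"}},"required":["targets"]}

```bash
mkdir -p pics
python3 - <<'E'
from rig import env,get_image
import cv2
for n in ["scene","side","wrist"]:
    d=get_image(n); cv2.imwrite(f"pics/{n}0.png",d["img"][:,:,::-1])
    print(n,d["fx"],d["fy"],d["cx"],d["cy"],d["rvec"],d["tvec"])
o=env.observe();print(o, env.tip_reach)
E
```

```text
scene 417.19400925736664 417.19400925736664 278.0690829616464 206.87454323414693 [ 1.31383034  1.9692073  -1.05572404] [ 0.22918915 -0.25531639  1.51833775]
side 420.0897763767551 420.0897763767551 278.78697102055537 209.21663001456295 [ 2.18096504 -0.36353127  0.20686856] [-0.56267188  0.1320557   0.91037797]
wrist 325.19226210127806 325.19226210127806 277.6246719124639 211.79907794311416 [-2.32870238  1.7360828   0.24737133] [-0.54970687 -0.03574027  0.37846493]
{'time_s': 0.15, 'q': array([-8.57328238e+01,  2.18323236e+01,  7.43711576e+01,  6.10615429e-04,
        8.38582298e+01, -1.23369185e+01]), 'qvel': array([ 0.02633285,  0.02570717, -0.17812322, -0.13935383, -0.03876893,
        0.08774754]), 'joint_efforts': array([ 1.72877080e-03, -4.48628783e+01, -2.31343925e+01, -1.68714382e-04,
        3.78195356e-03, -1.42012891e-05]), 'position': array([ 0.15714138, -0.52687307,  0.25287303]), 'tool_rot': array([[-9.58302491e-01, -6.95745181e-05,  2.85755718e-01],
       [-2.85755626e-01,  1.07486198e-03, -9.58301919e-01],
       [-2.40474562e-04, -9.99999420e-01, -1.04992422e-03]]), 'ft_force': array([-0.37851112, -0.19168066, -1.02249336]), 'wrist_torque': array([0.05645855, 0.01305985, 0.01881438]), 'grip_width': 0.08543718222767943} 0.022
```

View pics/scene0.png

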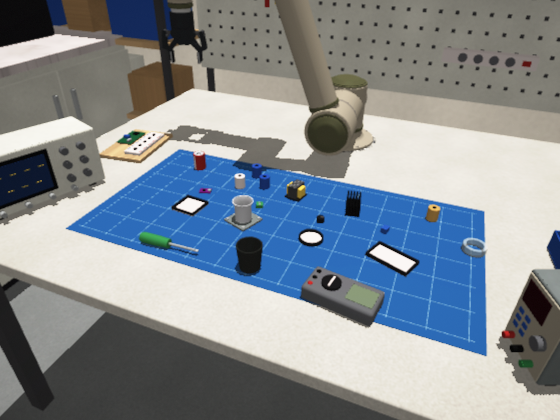

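View pics/side0.png

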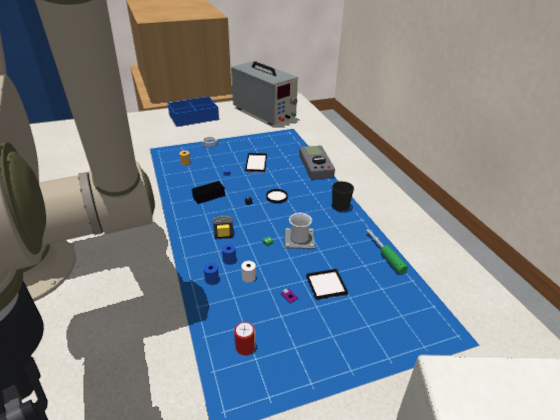

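View pics/wrist0.png

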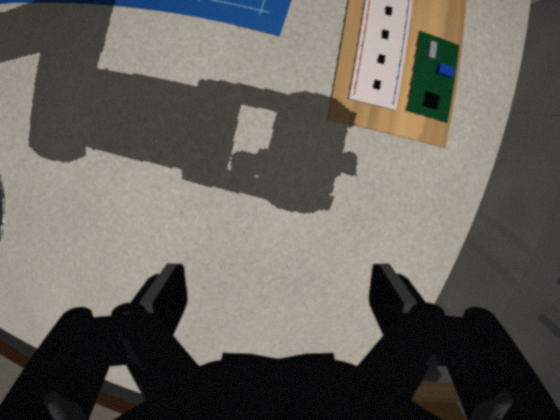

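Scene view: white spacer (240,181), its blue look-alikes (257,170) and (265,182), brass (433,213), capacitor (200,160), transformer (296,190), heatsink (353,203). Trays: square (190,205), round (311,238), long (392,258). Magazine (243,212), cup (249,256). I'm choosing the white spacer by colour. Possible confusions are the black cube (320,218), the blue block (385,229) and the grey ring (474,247). I'll check these in close crops.

```bash
cat > h.py <<'E'
import numpy as np,cv2
from rig import env,get_image
def cam(n):
    d=get_image(n); d["R"]=cv2.Rodrigues(np.array(d["rvec"],float))[0]; d["t"]=np.array(d["tvec"],float).ravel(); d["n"]=n; return d
def ray(d,u,v):
    x=(u-d["cx"])/d["fx"]; y=(v-d["cy"])/d["fy"]
    if d["n"]=="wrist":
        r=np.hypot(x,y); s=np.sinc(r/np.pi); k=np.array([x*s,y*s,np.cos(r)])
    else: k=np.array([x,y,1.])
    return -d["R"].T@d["t"], d["R"].T@k
def plane(d,u,v,z):
    o,k=ray(d,u,v); return (o+k*(z-o[2])/k[2])
def proj(d,p):
    c=d["R"]@np.array(p)+d["t"]
    if d["n"]=="wrist":
        r=np.hypot(c[0],c[1]); th=np.arctan2(r,c[2]); m=th/max(r,1e-9)
        return d["fx"]*c[0]*m+d["cx"],d["fy"]*c[1]*m+d["cy"]
    return d["fx"]*c[0]/c[2]+d["cx"],d["fy"]*c[1]/c[2]+d["cy"]
def crop(d,u0,v0,u1,v1,s,name):
    im=cv2.resize(d["img"][v0:v1,u0:u1],None,fx=s,fy=s,interpolation=cv2.INTER_CUBIC); cv2.imwrite(name,im[:,:,::-1])
E
python3 - <<'E'
from h import *
d=cam("scene"); crop(d,160,140,360,290,4,"pics/s1.png"); crop(d,300,180,500,290,4,"pics/s2.png")
e=cam("side"); crop(e,140,130,340,280,4,"pics/e1.png"); crop(e,180,220,380,370,4,"pics/e2.png")
import pickle
E
```

```text
(no output)
```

View pics/s1.png

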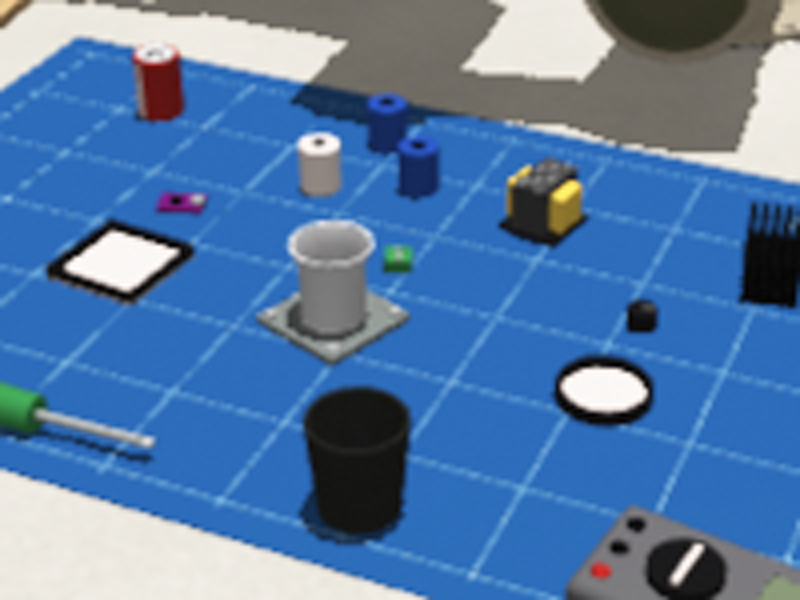

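View pics/s2.png

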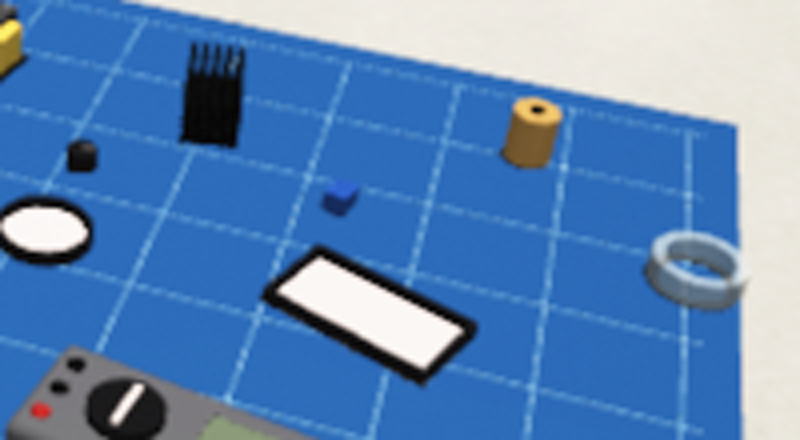

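View pics/e1.png

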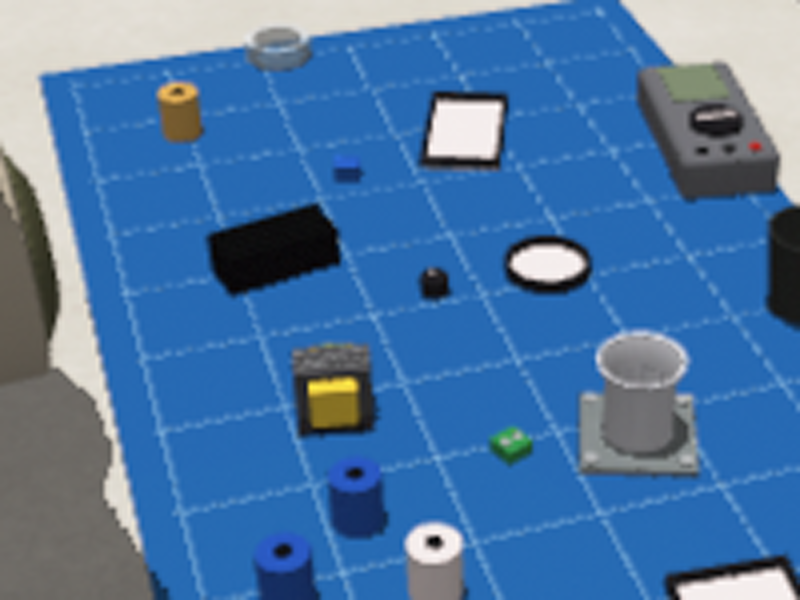

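View pics/e2.png

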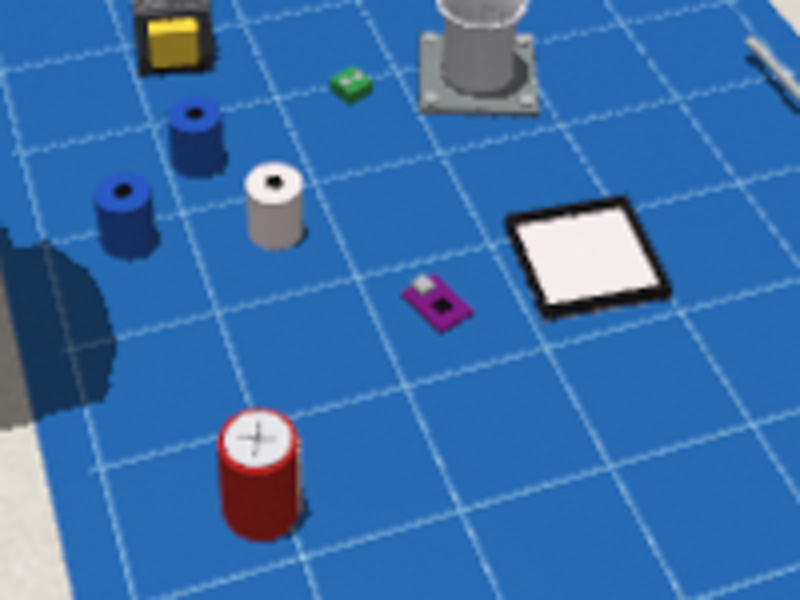

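Crops confirm the picks: white spacer with bore (s1 319,141; e2 274,181), separate from the two blue ones; brass (s2 537,108), transformer, heatsink, capacitor and trays as named. All stand upright.

```bash
cat > meas.py <<'E'
from h import *
d=cam("scene"); e=cam("side")
c=lambda u0,v0,X,Y:(u0+(X+.5)/4-.5,v0+(Y+.5)/4-.5)
def tri(a,b):
    o1,k1=ray(d,*a);o2,k2=ray(e,*b);A=np.stack([k1,-k2],1);s=np.linalg.lstsq(A,o2-o1,rcond=None)[0]
    return (o1+k1*s[0]+o2+k2*s[1])/2, np.linalg.norm(o1+k1*s[0]-o2-k2*s[1])
P={"white":(c(160,140,319,142),c(180,220,274,182),.036),
"brass":(c(300,180,537,109),c(140,130,179,92),.036),
"cap":(c(160,140,158,53),c(180,220,258,439),.050),
"mag":(c(160,140,331,243),c(140,130,642,360),.060),
"blue1":(c(160,140,387,102),c(180,220,123,191),.036),
"blue2":(c(160,140,419,145),c(180,220,195,113),.036)}
for n,(a,b,z) in P.items():
    p,g=tri(a,b); print(n,plane(d,*a,z)[:2].round(4),plane(e,*b,z)[:2].round(4),p.round(4),g.round(4))
def blobs(dd,mask,z,roi):
    m=np.zeros_like(mask); u0,v0,u1,v1=roi; m[v0:v1,u0:u1]=mask[v0:v1,u0:u1]
    cs,_=cv2.findContours(m,cv2.RETR_EXTERNAL,cv2.CHAIN_APPROX_NONE); q=max(cs,key=cv2.contourArea)
    pts=np.array([plane(dd,*x[0],z)[:2] for x in q])
    r=cv2.minAreaRect((pts*1000).astype(np.float32)); return np.array(r[0]).round(1),np.array(r[1]).round(1),round(r[2],1)
for dd,rois in ((d,{"sq":(168,192,212,216),"round":(296,228,326,248),"long":(360,240,422,275)}),(e,{"sq":(300,265,355,302),"round":(262,186,292,206),"long":(240,150,272,174)})):
    hsv=cv2.cvtColor(dd["img"],cv2.COLOR_RGB2HSV); w=((hsv[...,2]>150)&(hsv[...,1]<60)).astype(np.uint8)
    for n,r in rois.items(): print(dd["n"],n,blobs(dd,w,.003,r))
    bl=(hsv[...,2]<50).astype(np.uint8)
hsv=cv2.cvtColor(e["img"],cv2.COLOR_RGB2HSV);bl=(hsv[...,2]<60).astype(np.uint8)
# heatsink top corners in side crop e1
for z,pts in ((.03,[(207,235),(320,206),(340,240)]),(.0,[(232,294)]),):
    for q in pts: print("hs",z,plane(e,*c(140,130,*q),z)[:2].round(4))
for q in [(292,352),(368,345),(370,372),(296,378)]: print("tr top",plane(e,*c(140,130,*q),.04)[:2].round(4))
for q in [(300,437),(374,430)]: print("tr base",plane(e,*c(140,130,*q),.0)[:2].round(4))
for q in [(500,227),(548,243),(588,218)]: print("tr base scene",plane(d,*c(160,140,*q),.0)[:2].round(4))
cu=c(160,140,358,420); print("cup",plane(d,*cu,.062)[:2])
E
python3 meas.py
```

```text
white [ 0.4661 -0.1776] [ 0.465  -0.1779] [ 0.4652 -0.1779  0.0357] 0.0005
brass [0.4182 0.3513] [0.417  0.3514] [0.4171 0.3515 0.0357] 0.0006
cap [ 0.4115 -0.3415] [ 0.4103 -0.3444] [ 0.4102 -0.343   0.0488] 0.0011
mag [ 0.6181 -0.0923] [ 0.6145 -0.0951] [ 0.6155 -0.0934  0.0584] 0.0005
blue1 [ 0.3904 -0.159 ] [ 0.3885 -0.1596] [ 0.3888 -0.1594  0.0354] 0.0008
blue2 [ 0.4416 -0.1105] [ 0.4388 -0.1119] [ 0.4392 -0.1112  0.035 ] 0.0009
scene sq (array([ 612.5, -254. ]), array([58.1, 56.5]), 84.5)
scene round (array([620.8,  89.4]), array([39.8, 50.7]), 23.2)
scene long (array([620.8, 282.3]), array([94.3, 44.9]), 68.9)
side sq (array([ 615., -249.]), array([57. , 60.1]), 84.6)
side round (array([623.9,  96.3]), array([39. , 46.8]), 72.0)
side long (array([623.2, 288.8]), array([87.1, 52. ]), 68.6)
hs 0.03 [0.4039 0.1591]
hs 0.03 [0.4837 0.1712]
hs 0.03 [0.4869 0.1258]
hs 0.0 [0.4122 0.129 ]
tr top [0.4284 0.0016]
tr top [ 0.4732 -0.0058]
tr top [ 0.4679 -0.0319]
tr top [ 0.4253 -0.0239]
tr base [ 0.4234 -0.0298]
tr base [ 0.4669 -0.0374]
tr base scene [ 0.4675 -0.0375]
tr base scene [0.4739 0.0005]
tr base scene [0.4315 0.0151]
cup [ 7.73083787e-01 -3.65861873e-05]
```

{"fn": "carry_out", "kwargs": {"targets": [[[0,308,349,-60,0,0,-62],[0,308,349,-60,0,0,-62],[0,308,349,-60,0,0,-62],[0,308,349,-60,0,0,-62],[0,308,349,-60,0,0,-62],[0,308,349,-60,0,0,-62],[0,308,349,-60,0,0,-62],[0,308,349,-60,0,0,-62],[0,308,349,-60,0,0,-62],[0,308,349,-60,0,0,-62],[0,308,349,-60,0,0,-62],[0,308,349,-60,0,0,-62],[0,308,349,-60,0,0,-62],[0,308,349,-60,0,0,-62],[0,308,349,-60,0,0,-62],[0,308,349,-60,0,0,-62]]], "squeeze": 40}}

```text
time_s: 1.68
position: [0.4647, -0.179, 0.1935]
tool_rot: [[-0.701, 0.0, -0.713], [0.713, -0.0, -0.701], [-0.0, -1.0, 0.0]]
ft_force: [0.0, 0.4, -0.4]
grip_width: 0.0854
```

```bash
cat > look.py <<'E'
import sys
from h import *
d=cam("wrist"); cv2.imwrite(f"pics/{sys.argv[1]}.png",d["img"][:,:,::-1])
o=env.observe(); print(o["time_s"],o["position"].round(4),o["tool_rot"].round(3).tolist(),o["ft_force"].round(1),o["grip_width"], o["q"].round(1))
for n,p in {"white":(.465,-.178,.036),"mag":(.616,-.093,.06),"sq":(.614,-.2515,.003),"b1":(.389,-.159,.036),"b2":(.439,-.111,.036),"tr":(.449,-.014,.04),"round":(.6225,.0925,.003),"long":(.622,.2855,.003),"cap":(.4105,-.343,.05),"hs":(.445,.1425,.03),"brass":(.417,.3515,.036)}.items():
    u=np.array(proj(d,p)).round(1)
    if -50<u[0]<610 and -50<u[1]<470: print(n,u)
E
python3 look.py w1
```

```text
1.7333 [ 0.4646 -0.1792  0.1935] [[-0.701, 0.0, -0.713], [0.713, -0.0, -0.701], [-0.0, -1.0, 0.0]] [1.1 0.2 1. ] 0.0856435602888408 [-34.7  19.8  88.2  -0.   72.  100.8]
white [276.6 201.8]
mag [ 87.4 160.3]
sq [219.2  34.7]
b1 [319.5 269.8]
b2 [246.8 269.2]
tr [178.5 321.3]
round [ 43.3 259.2]
long [ 10.1 330.2]
cap [451.6 119.9]
hs [119.7 378.1]
brass [ 83.5 433.7]
```

View pics/w1.png

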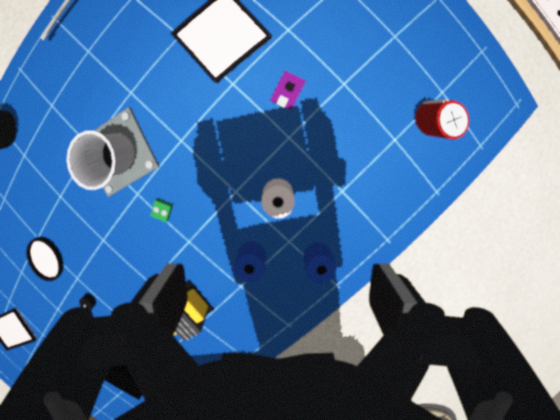

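Wrist view: white spacer bore (278,201), magazine mouth about (91,160), capacitor cross (454,120), square tray (221,38). All agree with my estimates within about 3 px.

```bash
cat > crop.py <<'E'
import sys
from h import *
d=cam("wrist"); a=list(map(int,sys.argv[2:7])); crop(d,*a,f"pics/{sys.argv[1]}.png")
E
python3 crop.py w1c 60 100 310 240 3
python3 - <<'E'
from h import *
d=cam("wrist")
for n,u,v,z in [("white",278,201.5,.036),("mag",91,160,.06),("cap",454,120,.05),("b1",320.5,269.5,.036),("b2",249,269,.036)]: print(n,plane(d,u,v,z)[:2].round(4))
hsv=cv2.cvtColor(d["img"],cv2.COLOR_RGB2HSV); w=((hsv[...,2]>150)&(hsv[...,1]<60)).astype(np.uint8)
for n,(u0,v0,u1,v1) in {"sq":(165,0,280,85),"round":(20,225,75,290)}.items():
    m=np.zeros_like(w); m[v0:v1,u0:u1]=w[v0:v1,u0:u1]
    q=max(cv2.findContours(m,cv2.RETR_EXTERNAL,cv2.CHAIN_APPROX_NONE)[0],key=cv2.contourArea)
    p=np.array([plane(d,*x[0],.003)[:2]*1000 for x in q],np.float32); print(n,cv2.minAreaRect(p))
E
```

```text
white [ 0.4643 -0.1792]
mag [ 0.6132 -0.0961]
cap [ 0.4086 -0.3451]
b1 [ 0.3885 -0.16  ]
b2 [ 0.4377 -0.1127]
sq ((614.2528686523438, -252.76327514648438), (63.316890716552734, 62.224613189697266), 84.39777374267578)
round ((621.38671875, 91.65557098388672), (48.05681610107422, 48.77896499633789), 25.53456687927246)
```

View pics/w1c.png

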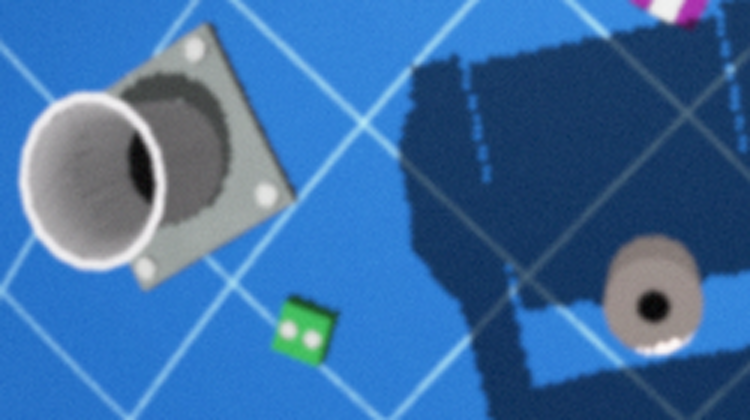

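{"fn": "carry_out", "kwargs": {"targets": [[[0,0,0,-100,0,0,0],[0,0,0,-100,0,0,0],[0,0,0,-100,0,0,0],[0,0,0,-135,0,0,0],[0,0,0,-153,0,0,0],[0,0,0,-153,0,0,0],[0,0,0,-153,0,0,0],[1,0,0,-153,0,0,0],[1,0,0,-153,0,0,0],[1,0,0,-153,0,0,0],[1,0,0,-153,0,0,0],[1,0,0,-153,0,0,0],[1,0,0,-153,0,0,0],[1,0,0,-153,0,0,0],[1,0,0,-153,0,0,0]]], "squeeze": 40}}

```text
time_s: 3.08
position: [0.4654, -0.1782, 0.0412]
tool_rot: [[-0.702, 0.001, -0.712], [0.712, -0.001, -0.702], [-0.001, -1.0, -0.0]]
ft_force: [-1.6, 0.3, 6.9]
grip_width: 0.0285
```

```bash
python3 look.py w2
```

```text
3.1333 [ 0.4654 -0.1782  0.0412] [[-0.702, 0.001, -0.712], [0.712, -0.001, -0.702], [-0.001, -1.0, -0.0]] [-1.   0.5  6. ] 0.028495471816177988 [-34.6  32.2  98.7  -0.   49.  100.8]
white [278.2 288. ]
sq [172.8 -32.6]
b1 [351.5 388.1]
b2 [226.1 388.5]
tr [129.5 437.5]
round [-36.6 319.3]
long [-46.1 386.3]
cap [589.4 134.1]
hs [ 73.8 468.1]
```

View pics/w2.png

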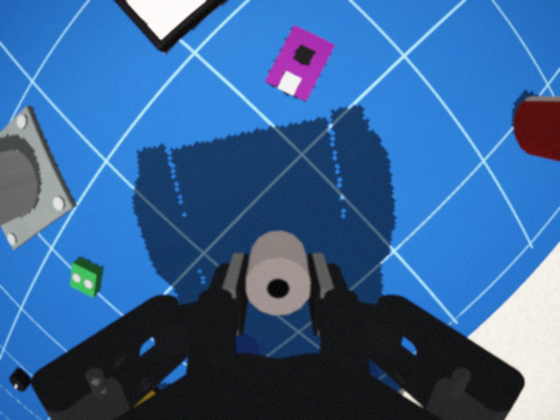

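Gripped at (278,288), spacer upright between the pads. I'll lift and look at the mouth on the way.

{"fn": "carry_out", "kwargs": {"targets": [[[1,0,0,40,0,0,0],[1,0,0,80,0,0,0],[1,0,0,130,0,0,0],[1,70,0,150,0,0,0],[1,120,0,150,0,0,0],[1,120,0,150,0,0,0],[1,120,0,150,0,0,0],[1,120,0,150,0,0,0],[1,120,0,150,0,0,0]]]}}

```text
time_s: 3.88
position: [0.5844, -0.1777, 0.1898]
tool_rot: [[-0.702, -0.002, -0.712], [0.712, 0.001, -0.702], [0.002, -1.0, 0.001]]
ft_force: [0.7, -0.4, -0.7]
grip_width: 0.0281
```

```bash
python3 look.py w3; python3 crop.py w3c 60 130 240 290 4
```

```text
3.9333 [ 0.5841 -0.1778  0.19  ] [[-0.702, -0.002, -0.712], [0.712, 0.001, -0.702], [0.002, -1.0, 0.001]] [-0.2 -0.3 -0.1] 0.028586306357202294 [-28.   30.7  70.1  -0.   79.4 107.4]
white [364.3 284.8]
mag [182.5 252.2]
sq [310.5 117.5]
b1 [392.1 335.3]
b2 [330.9 338.7]
tr [261.5 382.1]
round [108.2 322.1]
long [ 62.  379.3]
cap [513.2 211.5]
hs [189.  425.4]
brass [138.4 468.8]
```

View pics/w3.png

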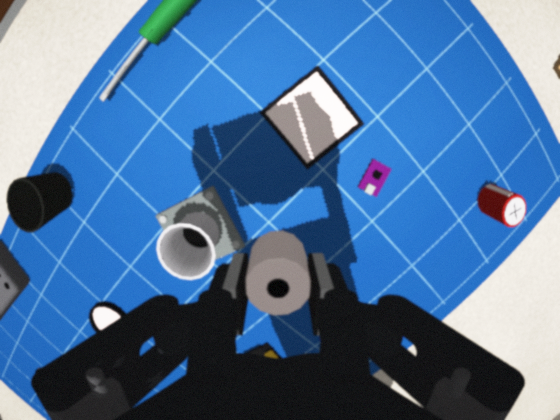

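View pics/w3c.png

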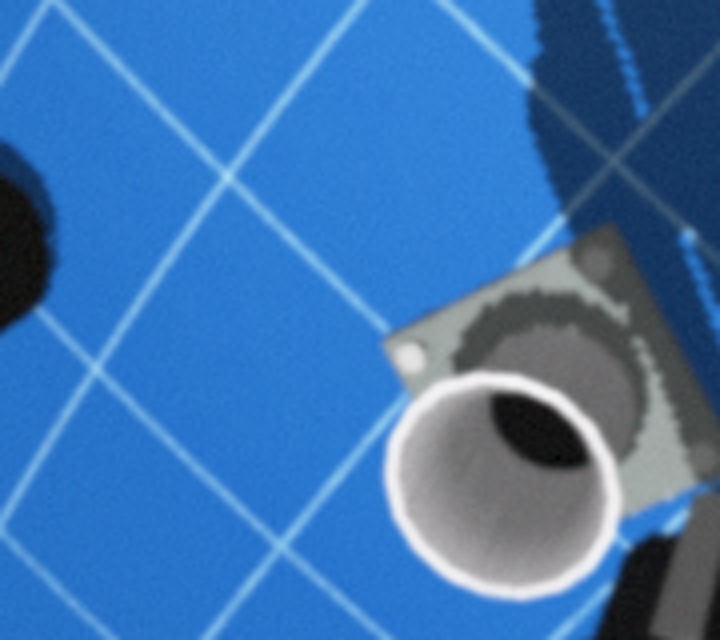

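Run:
```python
from h import *
d=cam("wrist"); o=env.observe()["position"]
print(plane(d,185.4,251.1,.06),plane(d,278,289,.185),o)
```

```text
[ 0.61455737 -0.09578031  0.06      ] [ 0.58331215 -0.17736054  0.185     ] [ 0.58412928 -0.17806413  0.19033333]
```

{"fn": "carry_out", "kwargs": {"targets": [[[1,15,40,0,0,0,0],[1,30,82,0,0,0,0],[1,30,82,0,0,0,0],[1,30,82,-30,0,0,0],[1,30,82,-60,0,0,0],[1,30,82,-85,0,0,0],[1,30,82,-95,0,0,0],[1,30,82,-103,0,0,0],[1,30,82,-103,0,0,0],[1,30,82,-103,0,0,0]]]}}

```text
time_s: 4.87
position: [0.6155, -0.0964, 0.0885]
tool_rot: [[-0.702, 0.002, -0.712], [0.712, -0.001, -0.702], [-0.001, -1.0, -0.001]]
ft_force: [0.8, 0.3, 0.4]
grip_width: 0.0282
```

```bash
python3 look.py w4
python3 - <<'E'
from h import *
d=cam("side"); crop(d,230,150,380,270,5,"pics/w4s.png")
E
```

```text
4.9167 [ 0.6157 -0.0964  0.0889] [[-0.702, 0.002, -0.712], [0.712, -0.001, -0.702], [-0.002, -1.0, -0.001]] [-0.  -0.4 -0. ] 0.02863998077792701 [-19.8  37.6  75.2   0.   67.  115.6]
white [497.4 299.6]
mag [272.5 268.4]
sq [440.4  72.6]
b1 [508.7 358. ]
b2 [445.7 371.2]
tr [348.4 432.4]
round [127.1 360.2]
long [ 64.7 421.1]
```

View pics/w4.png

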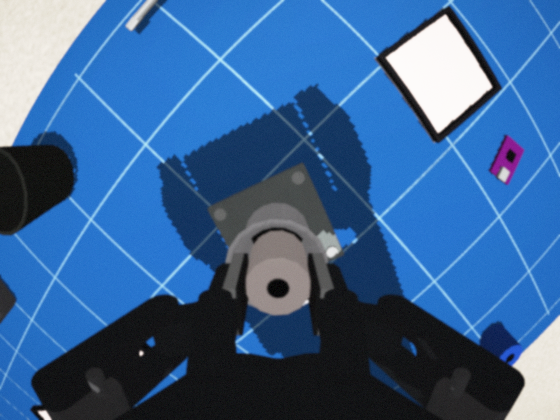

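View pics/w4s.png

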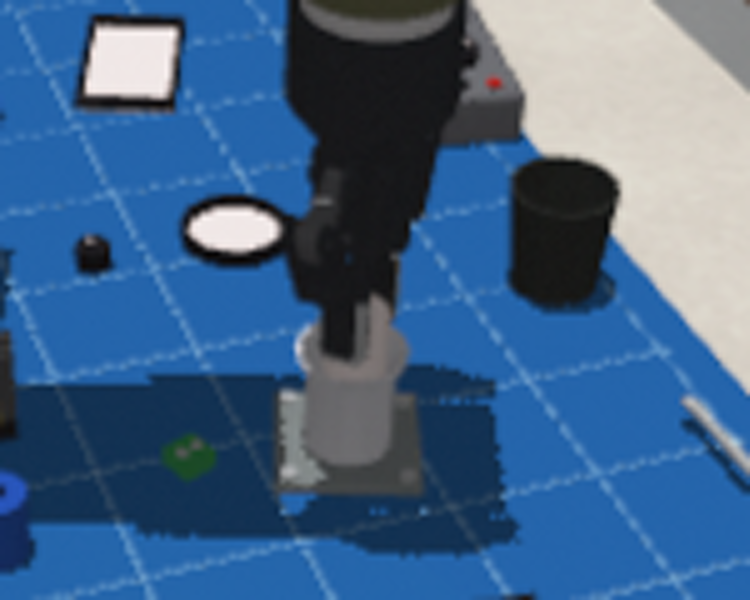

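Spacer is centred in the mouth (278,250), with no contact force. Lowering slightly and releasing.

{"fn": "carry_out", "kwargs": {"targets": [[[1,-1,1,-3,0,0,0],[1,-1,1,-3,0,0,0],[0,-1,1,-3,0,0,0],[0,-1,1,-3,0,0,0],[0,-1,1,-3,0,0,0],[0,-1,1,-3,0,0,0],[0,-1,1,-3,0,0,0],[0,-1,1,-3,0,0,0],[0,-1,1,40,0,0,0],[0,-1,1,80,0,0,0],[0,-1,1,110,0,0,0],[0,-1,1,110,0,0,0],[0,-1,1,110,0,0,0]]]}}

```text
time_s: 6.05
position: [0.6146, -0.0952, 0.1989]
tool_rot: [[-0.702, 0.003, -0.712], [0.712, -0.001, -0.702], [-0.003, -1.0, -0.002]]
ft_force: [0.5, 0.7, -1.5]
grip_width: 0.0854
```

```bash
python3 look.py w5; python3 crop.py w5c 200 170 360 290 5
```

```text
6.1 [ 0.6139 -0.095   0.197 ] [[-0.702, -0.0, -0.712], [0.712, 0.0, -0.702], [0.0, -1.0, 0.0]] [-0.3  0.4 -0.3] 0.08490121364357836 [-19.7  31.4  67.6  -0.   81.1 115.7]
white [438.6 245. ]
mag [275. 208.]
sq [389.1  84.8]
b1 [458.1 298. ]
b2 [404.5 302.3]
tr [332.5 353.4]
round [162.  299.2]
long [ 96.8 368.6]
cap [560.1 178. ]
hs [243.4 410.2]
brass [176.3 463.7]
```

View pics/w5c.png

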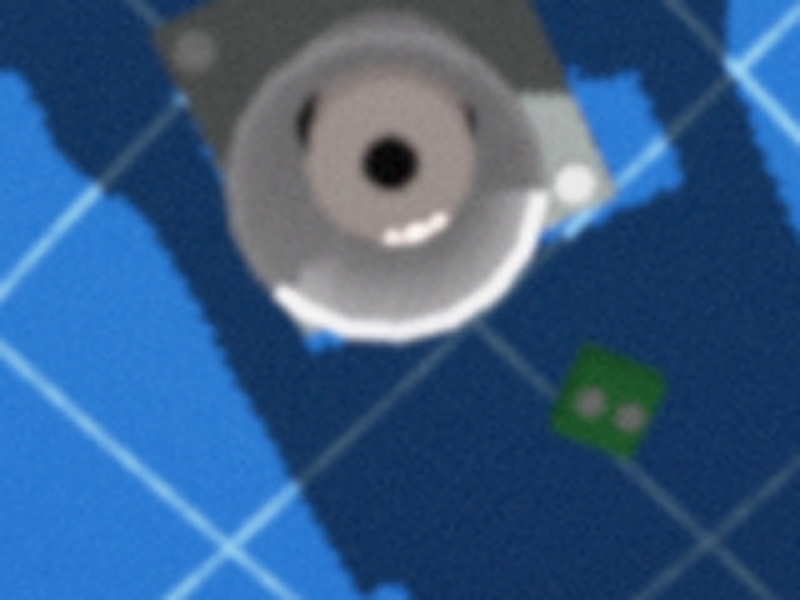

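White spacer is seated down the bore, dot (278,202). Next is the brass spacer.

Run:
```python
from h import *
d=cam("wrist")
print(plane(d,277.2,205.2,.06),plane(d,277.6,202.2,.042))
```

```text
[ 0.61519163 -0.0959933   0.06      ] [ 0.61343299 -0.09469062  0.042     ]
```

{"fn": "carry_out", "kwargs": {"targets": [[[0,-197,446,-10,0,0,90],[0,-197,446,-10,0,0,90],[0,-197,446,-10,0,0,90],[0,-197,446,-10,0,0,90],[0,-197,446,-10,0,0,90],[0,-197,446,-10,0,0,90],[0,-197,446,-10,0,0,90],[0,-197,446,-10,0,0,90],[0,-197,446,-10,0,0,90],[0,-197,446,-10,0,0,90],[0,-197,446,-10,0,0,90],[0,-197,446,-10,0,0,90],[0,-197,446,-10,0,0,90],[0,-197,446,-10,0,0,90],[0,-197,446,-10,0,0,90],[0,-197,446,-10,0,0,90],[0,-197,446,-10,0,0,90]]]}}

```text
time_s: 7.62
position: [0.4176, 0.3501, 0.187]
tool_rot: [[-0.714, -0.001, 0.7], [-0.7, -0.0, -0.714], [0.001, -1.0, -0.0]]
ft_force: [-0.2, -0.1, 0.5]
grip_width: 0.0854
```

```bash
python3 look.py w6
```

```text
7.6667 [0.4176 0.3502 0.1871] [[-0.714, -0.0, 0.7], [-0.7, -0.0, -0.714], [0.0, -1.0, -0.0]] [-0.1 -0.   1.1] 0.08552640412132209 [27.5 24.6 81.4 -0.  74.  73.1]
white [521.  398.2]
mag [586.4 320.6]
sq [577. 345.]
b1 [482.8 423.1]
b2 [498.4 396. ]
tr [485.1 371. ]
round [535.4 223.9]
long [461.5 101. ]
cap [520.5 443. ]
hs [428.7 312.2]
brass [275.8 202.2]
```

View pics/w6.png

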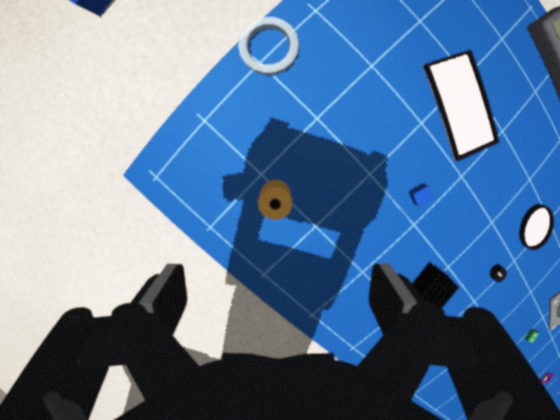

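Brass bore at (275.5,203.5), long tray at (461,105).

Run:
```python
from h import *
d=cam("wrist")
print(plane(d,275.5,203.5,.036))
hsv=cv2.cvtColor(d["img"],cv2.COLOR_RGB2HSV); w=((hsv[...,2]>150)&(hsv[...,1]<60)).astype(np.uint8)
for n,(u0,v0,u1,v1) in {"long":(420,45,505,165),"round":(515,200,556,255)}.items():
    m=np.zeros_like(w); m[v0:v1,u0:u1]=w[v0:v1,u0:u1]
    q=max(cv2.findContours(m,cv2.RETR_EXTERNAL,cv2.CHAIN_APPROX_NONE)[0],key=cv2.contourArea)
    p=np.array([plane(d,*x[0],.003)[:2]*1000 for x in q],np.float32); print(n,cv2.minAreaRect(p))
```

```text
[0.41604123 0.35092296 0.036     ]
long ((622.6356811523438, 281.3333740234375), (97.19978332519531, 50.641231536865234), 68.4355239868164)
round ((623.5595703125, 86.05867004394531), (48.65495681762695, 46.86198043823242), 62.31093215942383)
```

{"fn": "carry_out", "kwargs": {"targets": [[[0,-1,1,-100,0,0,0],[0,-1,1,-100,0,0,0],[0,-1,1,-100,0,0,0],[0,-1,1,-130,0,0,0],[0,-1,1,-147,0,0,0],[0,-1,1,-147,0,0,0],[0,-1,1,-147,0,0,0],[1,-1,1,-147,0,0,0],[1,-1,1,-147,0,0,0],[1,-1,1,-147,0,0,0],[1,-1,1,-147,0,0,0],[1,-1,1,-147,0,0,0],[1,-1,1,-147,0,0,0],[1,-1,1,-147,0,0,0],[1,-1,1,-105,0,0,0],[1,-1,1,-65,0,0,0],[1,-1,1,-25,0,0,0],[1,-1,1,0,0,0,0]]], "squeeze": 50}}

```text
time_s: 9.22
position: [0.4166, 0.3523, 0.1915]
tool_rot: [[-0.712, 0.004, 0.702], [-0.702, 0.002, -0.712], [-0.004, -1.0, 0.001]]
ft_force: [0.7, 0.3, -2.0]
grip_width: 0.0282
```

```bash
python3 look.py w7
```

```text
9.2667 [0.4178 0.353  0.1951] [[-0.712, 0.01, 0.702], [-0.702, 0.005, -0.712], [-0.011, -1.0, 0.003]] [1.3 1.  3.7] 0.02812958621672901 [27.8 24.1 80.8 -0.  74.4 73.2]
white [519.8 398. ]
mag [584.5 320.7]
sq [575.5 345.3]
b1 [481.9 422.7]
b2 [497.4 395.6]
tr [484.  370.4]
round [533.6 224.9]
long [460.7 103.6]
cap [519.4 442.9]
hs [428.2 311.8]
brass [278.1 202.7]
```

View pics/w7.png

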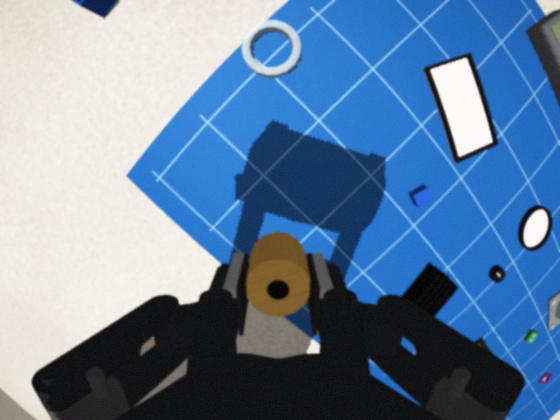

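Brass is held, bore (278,289). Moving above the magazine.

{"fn": "carry_out", "kwargs": {"targets": [[[1,198,-447,0,0,0,0],[1,198,-447,0,0,0,0],[1,198,-447,0,0,0,0],[1,198,-447,0,0,0,0],[1,198,-447,0,0,0,0],[1,198,-447,0,0,0,0],[1,198,-447,0,0,0,0],[1,198,-447,0,0,0,0],[1,198,-447,0,0,0,0],[1,198,-447,0,0,0,0],[1,198,-447,0,0,0,0],[1,198,-447,0,0,0,0],[1,198,-447,0,0,0,0],[1,198,-447,0,0,0,0],[1,198,-447,-40,0,0,0],[1,198,-447,-70,0,0,0],[1,198,-447,-85,0,0,0],[1,198,-447,-85,0,0,0],[1,198,-447,-85,0,0,0]]]}}

```text
time_s: 10.85
position: [0.6139, -0.094, 0.1024]
tool_rot: [[-0.711, -0.001, 0.703], [-0.703, 0.001, -0.711], [0.0, -1.0, -0.001]]
ft_force: [0.4, -0.6, -2.0]
grip_width: 0.0285
```

```bash
python3 look.py w8; python3 crop.py w8c 190 180 370 340 4
```

```text
10.9 [ 0.6145 -0.0944  0.1035] [[-0.711, 0.001, 0.703], [-0.703, -0.0, -0.711], [-0.001, -1.0, 0.001]] [ 0.5 -0.1 -1.5] 0.027897505014387015 [-19.6  36.6  74.5   0.   68.8  25.7]
white [226.3 411. ]
mag [279.1 249.9]
sq [402.6 337.8]
b1 [164.  428.8]
b2 [148.6 382.9]
tr [ 61.5 306.6]
round [105.   41.5]
hs [-40.4 178.7]
```

View pics/w8c.png

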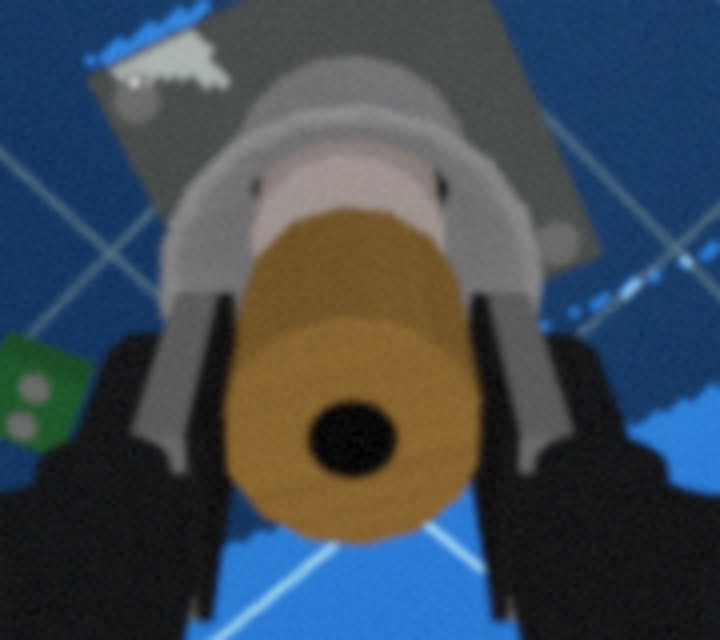

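Centred over the white spacer. Lowering to just above it and releasing.

{"fn": "carry_out", "kwargs": {"targets": [[[1,0,-1,-8,0,0,0],[1,0,-1,-15,0,0,0],[1,0,-1,-17,0,0,0],[1,0,-1,-17,0,0,0],[1,0,-1,-17,0,0,0],[1,0,-1,-17,0,0,0]]]}}

```text
time_s: 11.45
position: [0.6143, -0.0961, 0.0856]
tool_rot: [[-0.712, 0.0, 0.702], [-0.702, -0.0, -0.712], [-0.0, -1.0, 0.0]]
ft_force: [-0.4, -0.2, -0.8]
grip_width: 0.0282
```

{"fn": "carry_out", "kwargs": {"targets": [[[0,0,0,0,0,0,0],[0,0,0,0,0,0,0],[0,0,0,0,0,0,0],[0,0,0,0,0,0,0],[0,0,0,0,0,0,0],[0,0,0,0,0,0,0],[0,0,0,40,0,0,0],[0,0,0,80,0,0,0],[0,0,0,110,0,0,0],[0,0,0,110,0,0,0],[0,0,0,110,0,0,0]]]}}

```text
time_s: 12.37
position: [0.6146, -0.0962, 0.1969]
tool_rot: [[-0.712, 0.003, 0.702], [-0.702, -0.001, -0.712], [-0.002, -1.0, 0.003]]
ft_force: [-0.1, 0.2, -0.5]
grip_width: 0.0852
```

```bash
python3 look.py w9
python3 - <<'E'
from h import *
crop(cam("side"),230,150,380,270,5,"pics/w9s.png")
E
```

```text
12.4167 [ 0.6139 -0.096   0.1951] [[-0.712, -0.0, 0.702], [-0.702, 0.0, -0.712], [0.0, -1.0, -0.0]] [ 0.7  0.1 -0.7] 0.08522696894399914 [-19.8  31.5  67.7   0.   80.8  25.6]
white [234.5 345.6]
mag [275.3 203.7]
sq [373.6 287. ]
b1 [182.  367.9]
b2 [173.3 322.2]
tr [107.8 259.2]
round [147.8  59.8]
long [ 51.7 -26. ]
cap [301.3 434.7]
hs [ 19.4 161.5]
```

View pics/w9.png

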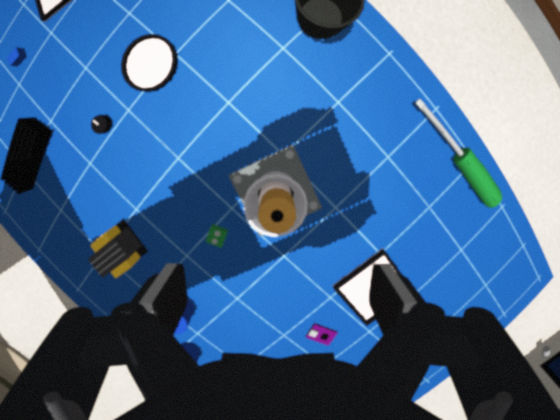

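View pics/w9s.png

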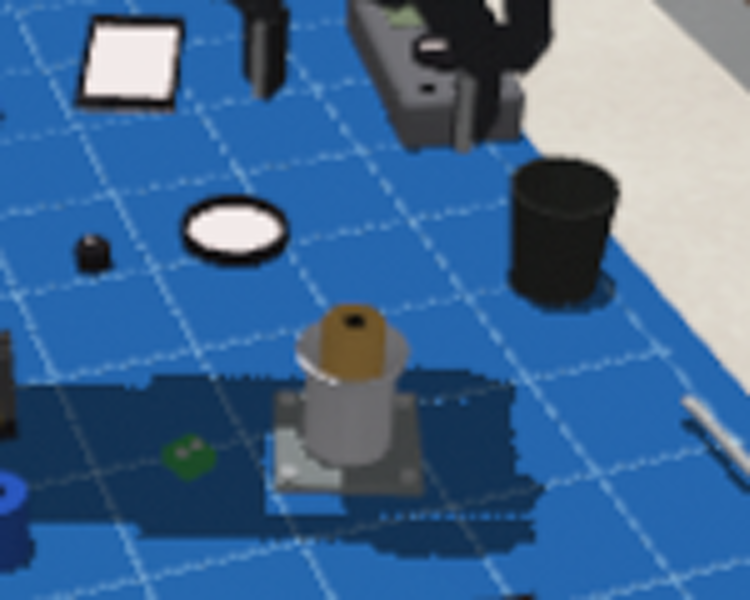

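Brass sits about 18 mm proud on top of white (wrist 277,214; side view upright). Next the transformer, seen at (118,250).

{"fn": "carry_out", "kwargs": {"targets": [[[0,-165,82,-5,0,0,36],[0,-165,82,-5,0,0,36],[0,-165,82,-5,0,0,36],[0,-165,82,-5,0,0,36],[0,-165,82,-5,0,0,36],[0,-165,82,-5,0,0,36],[0,-165,82,-5,0,0,36],[0,-165,82,-5,0,0,36],[0,-165,82,-5,0,0,36]]]}}

```text
time_s: 13.22
position: [0.45, -0.0146, 0.1898]
tool_rot: [[-0.165, -0.001, 0.986], [-0.986, 0.0, -0.165], [-0.0, -1.0, -0.001]]
ft_force: [0.6, 0.3, -0.6]
grip_width: 0.0856
```

```bash
python3 look.py w10;python3 crop.py w10c 200 130 360 270 5
```

```text
13.2667 [ 0.4499 -0.0146  0.1898] [[-0.165, -0.001, 0.986], [-0.986, 0.0, -0.165], [-0.0, -1.0, -0.001]] [ 0.6 -0.1  0.8] 0.08543014353824291 [-17.   15.6  95.5  -0.   69.   -7.5]
white [316.4 345.5]
mag [462.2 259.9]
sq [429.1 347.8]
b1 [243.4 341.3]
b2 [282.7 298.1]
tr [276.1 202.6]
round [430.1  64.9]
cap [288.9 443. ]
hs [241.2  26.6]
```

View pics/w10.png

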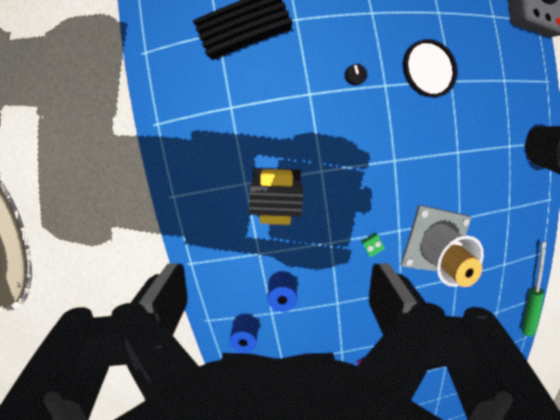

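View pics/w10c.png

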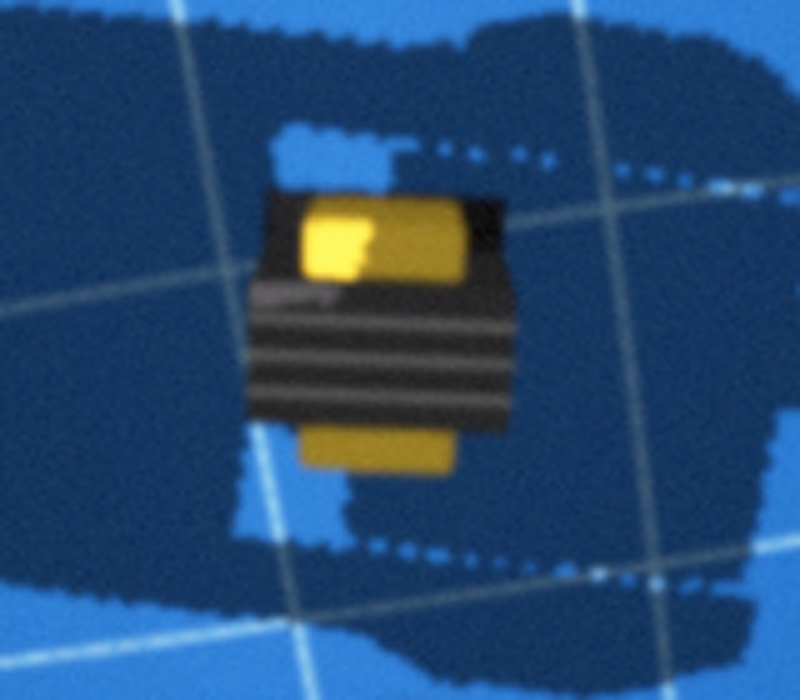

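Core stripes centre at (276,201), tilted about 2.5° clockwise to the jaws. I'll correct the yaw and grip the core across x.

{"fn": "carry_out", "kwargs": {"targets": [[[0,-1,0,-60,0,0,-2.5],[0,-1,0,-100,0,0,-2.5],[0,-1,0,-100,0,0,-2.5],[0,-1,0,-135,0,0,-2.5],[0,-1,0,-154,0,0,-2.5],[0,-1,0,-154,0,0,-2.5],[0,-1,0,-154,0,0,-2.5],[1,-1,0,-154,0,0,-2.5],[1,-1,0,-154,0,0,-2.5],[1,-1,0,-154,0,0,-2.5],[1,-1,0,-154,0,0,-2.5],[1,-1,0,-154,0,0,-2.5],[1,-1,0,-154,0,0,-2.5],[1,-1,0,-120,0,0,-2.5],[1,-1,0,-80,0,0,-2.5],[1,-1,0,-40,0,0,-2.5],[1,-1,0,-40,0,0,-2.5]]], "squeeze": 60}}

```text
time_s: 14.73
position: [0.4507, -0.0146, 0.157]
tool_rot: [[-0.206, 0.012, 0.979], [-0.979, -0.004, -0.206], [0.001, -1.0, 0.013]]
ft_force: [1.3, -0.1, -1.5]
grip_width: 0.045
```

```bash
python3 look.py w11
```

```text
14.7833 [ 0.4495 -0.0144  0.1538] [[-0.206, 0.008, 0.979], [-0.979, -0.002, -0.206], [0.001, -1.0, 0.009]] [-0.3  0.8 -3.5] 0.04456723377320037 [-17.   18.1  99.    0.   62.4  -5.1]
white [323.9 363.8]
mag [480.  266.2]
sq [443.  356.4]
b1 [244.7 362.9]
b2 [285.2 316.6]
tr [273.1 213.6]
round [436.5  52.8]
cap [298.5 461.4]
hs [225.2  17.2]
```

View pics/w11.png

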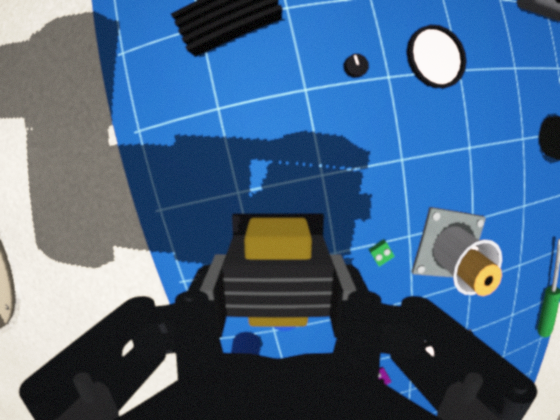

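Run:
```python
from h import *
d=cam("wrist"); o=env.observe()["position"]; z=o[2]+.005
for p in [(229,248),(327,248),(333,317),(225,317)]: print(plane(d,*p,z))
print(np.mean([plane(d,*p,z) for p in [(229,248),(327,248),(333,317),(225,317)]],0)-o)
```

```text
[0.43533312 0.01117771 0.15659073]
[0.47315808 0.00303918 0.15659073]
[ 0.47100332 -0.03051537  0.15659073]
[ 0.42474974 -0.02037893  0.15659073]
[0.00267629 0.00487675 0.005     ]
```

{"fn": "carry_out", "kwargs": {"targets": [[[1,164,-239,0,0,0,6.5],[1,164,-239,0,0,0,6.5],[1,164,-239,0,0,0,6.5],[1,164,-239,0,0,0,6.5],[1,164,-239,0,0,0,6.5],[1,164,-239,0,0,0,6.5],[1,164,-239,0,0,0,6.5],[1,164,-239,0,0,0,6.5],[1,164,-239,0,0,0,6.5],[1,164,-239,0,0,0,6.5],[1,164,-239,-40,0,0,6.5],[1,164,-239,-70,0,0,6.5],[1,164,-239,-85,0,0,6.5],[1,164,-239,-85,0,0,6.5],[1,164,-239,-85,0,0,6.5]]]}}

```text
time_s: 16.08
position: [0.6117, -0.2519, 0.0652]
tool_rot: [[-0.093, -0.001, 0.996], [-0.996, 0.001, -0.093], [-0.001, -1.0, -0.002]]
ft_force: [-0.0, 0.0, -2.0]
grip_width: 0.0449
```

```bash
python3 look.py w12;  python3 - <<'E'
from h import *
crop(cam("side"),260,230,410,340,5,"pics/w12s.png")
E
```

```text
16.1333 [ 0.6124 -0.2525  0.0665] [[-0.093, 0.001, 0.996], [-0.996, -0.001, -0.093], [0.0, -1.0, 0.001]] [-0.2  0.3 -1.7] 0.044984314252279056 [-32.6  42.5  69.    0.   68.5 -27.3]
white [ 17.7 159. ]
sq [281.3 239.4]
b1 [-48.8 151.7]
b2 [-17.1  64.1]
cap [ 34.7 383.2]
```

View pics/w12.png

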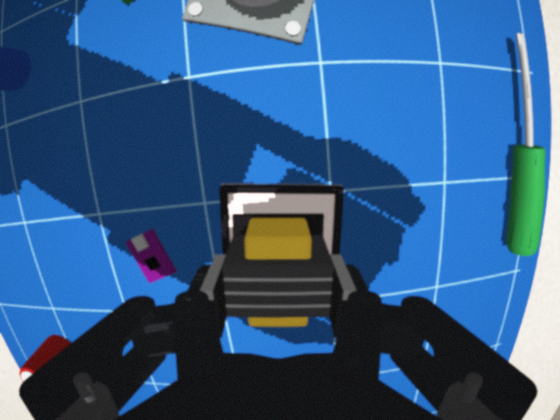

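View pics/w12s.png

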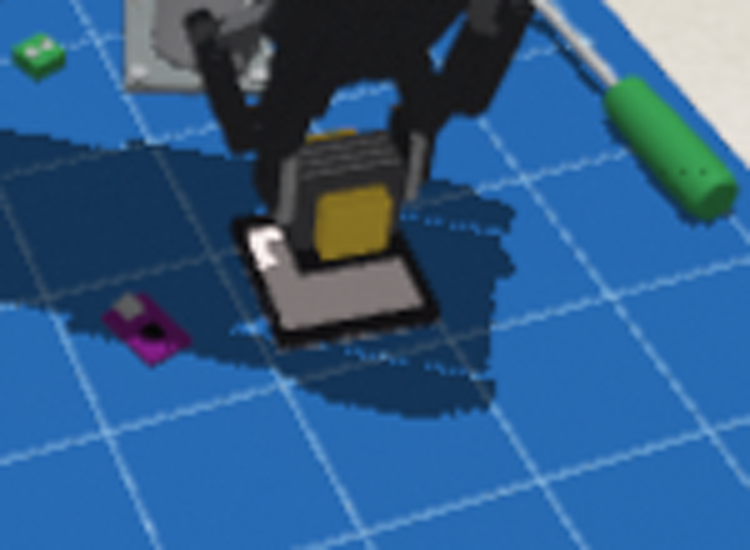

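Tray is square to the part; tray centre column 282 against part 278. Nudging +2 mm x and setting it down.

{"fn": "carry_out", "kwargs": {"targets": [[[1,2,-1,-10,0,0,0],[1,2,-1,-20,0,0,0],[1,2,-1,-25,0,0,0],[1,2,-1,-27,0,0,0],[1,2,-1,-27,0,0,0],[1,2,-1,-27,0,0,0],[1,2,-1,-27,0,0,0]]]}}

```text
time_s: 16.77
position: [0.6138, -0.2539, 0.0405]
tool_rot: [[-0.094, -0.0, 0.996], [-0.996, -0.0, -0.094], [0.0, -1.0, -0.0]]
ft_force: [-7.2, 4.1, 18.1]
grip_width: 0.0448
```

{"fn": "carry_out", "kwargs": {"targets": [[[0,0,0,0,0,0,0],[0,0,0,0,0,0,0],[0,0,0,0,0,0,0],[0,0,0,0,0,0,0],[0,0,0,0,0,0,0],[0,0,0,0,0,0,0],[0,0,0,40,0,0,0],[0,0,0,80,0,0,0],[0,0,0,120,0,0,0],[0,0,0,150,0,0,0],[0,0,0,150,0,0,0],[0,0,0,150,0,0,0]]]}}

```text
time_s: 17.77
position: [0.6146, -0.2543, 0.1901]
tool_rot: [[-0.094, 0.003, 0.996], [-0.996, -0.002, -0.094], [0.002, -1.0, 0.003]]
ft_force: [-0.5, 0.0, 0.1]
grip_width: 0.0855
```

```bash
python3 look.py w13;python3 crop.py w13c 200 130 360 270 5
```

```text
17.8167 [ 0.614  -0.2539  0.1881] [[-0.094, -0.0, 0.996], [-0.996, 0.0, -0.094], [-0.0, -1.0, -0.0]] [ 0.3  0.1 -0.8] 0.08515040529501275 [-32.7  36.1  60.1   0.   83.8 -27.3]
white [106.9 137.7]
mag [258.8   7.6]
sq [275.8 190.2]
b1 [ 44.4 132.9]
b2 [77.  74.2]
tr [ 81.4 -19.7]
cap [ 94.4 304.1]
```

View pics/w13c.png

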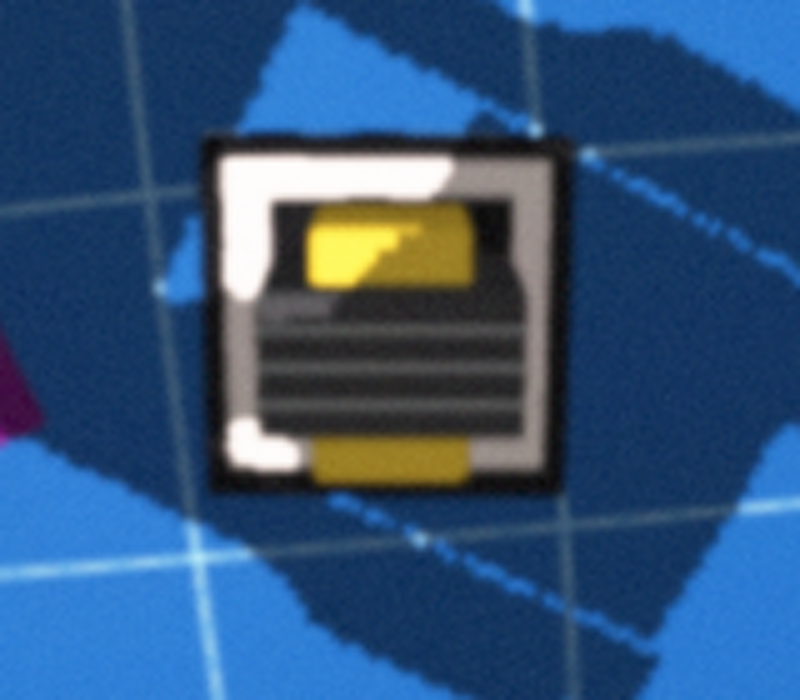

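Transformer sits flat and square, gap about 8–9 mm on the sides seen. Next the capacitor.

{"fn": "carry_out", "kwargs": {"targets": [[[0,-205,-90,10,0,0,0],[0,-205,-90,10,0,0,0],[0,-205,-90,10,0,0,0],[0,-205,-90,10,0,0,0],[0,-205,-90,10,0,0,0],[0,-205,-90,10,0,0,0],[0,-205,-90,10,0,0,0],[0,-205,-90,10,0,0,0],[0,-205,-90,10,0,0,0]]]}}

```text
time_s: 18.62
position: [0.4097, -0.3436, 0.1975]
tool_rot: [[-0.094, -0.001, 0.996], [-0.996, 0.001, -0.094], [-0.001, -1.0, -0.001]]
ft_force: [-0.2, 0.4, 0.5]
grip_width: 0.0856
```

```bash
python3 look.py w14;python3 crop.py w14c 200 130 360 270 5
```

```text
18.6667 [ 0.4099 -0.3435  0.1976] [[-0.093, -0.001, 0.996], [-0.996, 0.001, -0.093], [-0.001, -1.0, -0.001]] [-0.4  1.2  0.8] 0.085680251627644 [-52.7  23.1  82.1   0.   74.9 -47.3]
white [323.1  11.2]
sq [461.   92.8]
b1 [233.9  -0.8]
cap [278.4 203.2]
```

View pics/w14c.png

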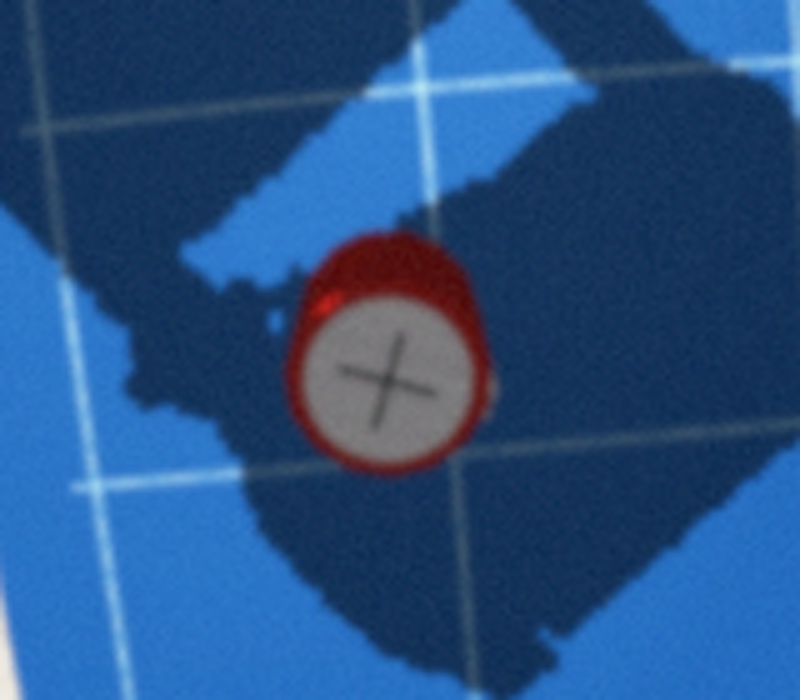

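Capacitor cross at (278,206), about 1 mm in −y from the TCP. Gripping.

{"fn": "carry_out", "kwargs": {"targets": [[[0,0,-1,-50,0,0,0],[0,0,-1,-90,0,0,0],[0,0,-1,-130,0,0,0],[0,0,-1,-150,0,0,0],[0,0,-1,-161,0,0,0],[0,0,-1,-161,0,0,0],[0,0,-1,-161,0,0,0],[1,0,-1,-161,0,0,0],[1,0,-1,-161,0,0,0],[1,0,-1,-161,0,0,0],[1,0,-1,-161,0,0,0],[1,0,-1,-161,0,0,0],[1,0,-1,-161,0,0,0],[1,0,-1,-120,0,0,0],[1,0,-1,-80,0,0,0],[1,0,-1,-40,0,0,0],[1,0,-1,0,0,0,0],[1,0,-1,0,0,0,0]]], "squeeze": 40}}

```text
time_s: 20.22
position: [0.4107, -0.3469, 0.2062]
tool_rot: [[-0.094, 0.009, 0.996], [-0.996, -0.011, -0.094], [0.01, -1.0, 0.01]]
ft_force: [0.7, -0.7, 0.4]
grip_width: 0.0349
```

```bash
python3 look.py w15
python3 - <<'E'
from h import *
d=cam("wrist"); crop(d,180,180,380,330,4,"pics/w15c.png")
E
```

```text
20.2667 [ 0.41   -0.3461  0.2024] [[-0.094, 0.005, 0.996], [-0.996, -0.007, -0.094], [0.006, -1.0, 0.006]] [-0.2 -0.7 -1.4] 0.034809974948412765 [-52.8  22.7  81.8   0.   75.  -47.4]
white [318.4   8.3]
sq [454.1  87.8]
b1 [231.4  -3.3]
cap [275.  195.1]
```

View pics/w15c.png

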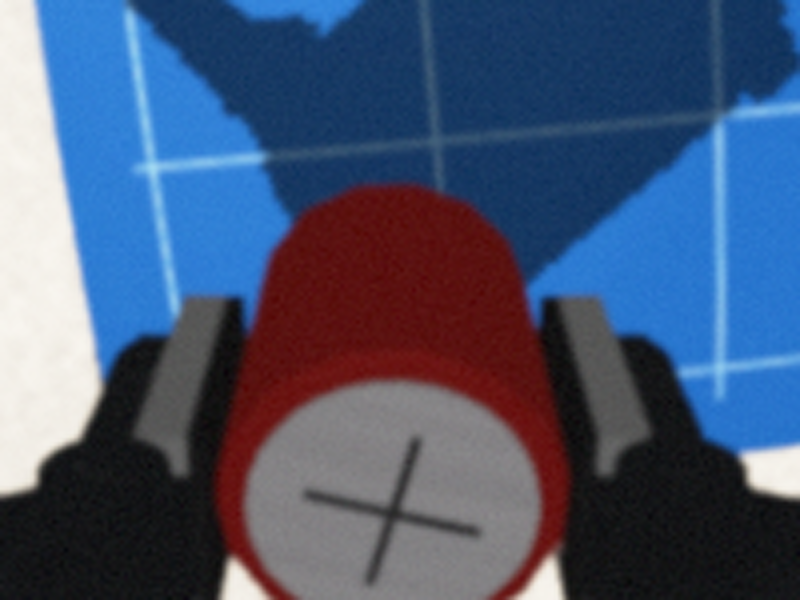

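{"fn": "carry_out", "kwargs": {"targets": [[[1,212,365,-20,0,0,0],[1,212,365,-20,0,0,0],[1,212,365,-20,0,0,0],[1,212,365,-20,0,0,0],[1,212,365,-20,0,0,0],[1,212,365,-20,0,0,0],[1,212,365,-20,0,0,0],[1,212,365,-20,0,0,0],[1,212,365,-20,0,0,0],[1,212,365,-20,0,0,0],[1,212,365,-20,0,0,0],[1,212,365,-20,0,0,0],[1,212,365,-20,0,0,0],[1,212,365,-20,0,0,0],[1,212,365,-20,0,0,0]]]}}

```text
time_s: 21.57
position: [0.6206, 0.0185, 0.1781]
tool_rot: [[-0.096, -0.001, 0.995], [-0.995, -0.0, -0.096], [0.0, -1.0, -0.001]]
ft_force: [-0.0, -0.8, -0.1]
grip_width: 0.0349
```

```bash
python3 look.py w16
python3 - <<'E'
from h import *
d=cam("wrist");o=env.observe()["position"]
hsv=cv2.cvtColor(d["img"],cv2.COLOR_RGB2HSV); w=((hsv[...,2]>110)&(hsv[...,1]<60)).astype(np.uint8)
u,v=map(int,proj(d,(.6222,.0905,.003)));m=np.zeros_like(w); m[v-45:v+45,u-45:u+45]=w[v-45:v+45,u-45:u+45]
q=max(cv2.findContours(m,cv2.RETR_EXTERNAL,cv2.CHAIN_APPROX_NONE)[0],key=cv2.contourArea)
p=np.array([plane(d,*x[0],.003)[:2]*1000 for x in q],np.float32); print(cv2.minAreaRect(p),cv2.minEnclosingCircle(p),cv2.boundingRect(q))
E
```

```text
21.6167 [0.6207 0.0186 0.1783] [[-0.096, -0.0, 0.995], [-0.995, -0.0, -0.096], [0.0, -1.0, -0.0]] [-0.2 -0.1 -0.6] 0.03522462190686194 [-9.2 32.2 69.2 -0.  78.6 -3.7]
white [161.9 379.1]
mag [284.3 331.7]
sq [292.3 397.4]
b1 [102.9 363.7]
b2 [124.5 334.7]
tr [104. 256.]
round [271.6 116.4]
cap [160.2 456.4]
hs [76.1 94. ]
((621.411376953125, 90.34615325927734), (51.08047866821289, 53.17591094970703), 84.30628204345703) ((621.3776245117188, 89.51123809814453), 26.87015724182129) (241, 91, 60, 57)
```

View pics/w16.png

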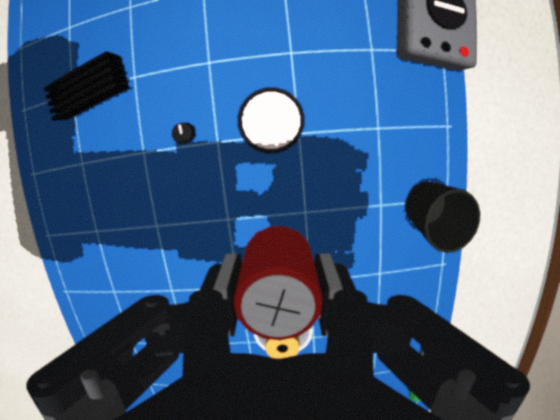

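Round tray at (271,120); measured centre (0.6215, 0.0902). Placing.

{"fn": "carry_out", "kwargs": {"targets": [[[1,1,36,0,0,0,0],[1,1,71,0,0,0,0],[1,1,71,0,0,0,0],[1,1,71,-40,0,0,0],[1,1,71,-80,0,0,0],[1,1,71,-110,0,0,0],[1,1,71,-120,0,0,0],[1,1,71,-120,0,0,0],[1,1,71,-120,0,0,0]]]}}

```text
time_s: 22.42
position: [0.6229, 0.0904, 0.0596]
tool_rot: [[-0.095, 0.002, 0.996], [-0.996, -0.0, -0.095], [-0.0, -1.0, 0.002]]
ft_force: [0.3, -0.3, -0.7]
grip_width: 0.0355
```

```bash
python3 look.py w17;  python3 crop.py w17c 180 180 380 330 4
```

```text
22.4667 [0.6233 0.0906 0.0605] [[-0.094, 0.004, 0.996], [-0.996, -0.0, -0.094], [-0.0, -1.0, 0.004]] [0.3 0.  0.1] 0.034857028582757944 [-2.5 40.1 75.5 -0.  64.2  2.9]
b2 [107.3 458.2]
tr [ 68.4 397.4]
round [276.3 240.5]
hs [ -5.1 200.8]
```

View pics/w17c.png

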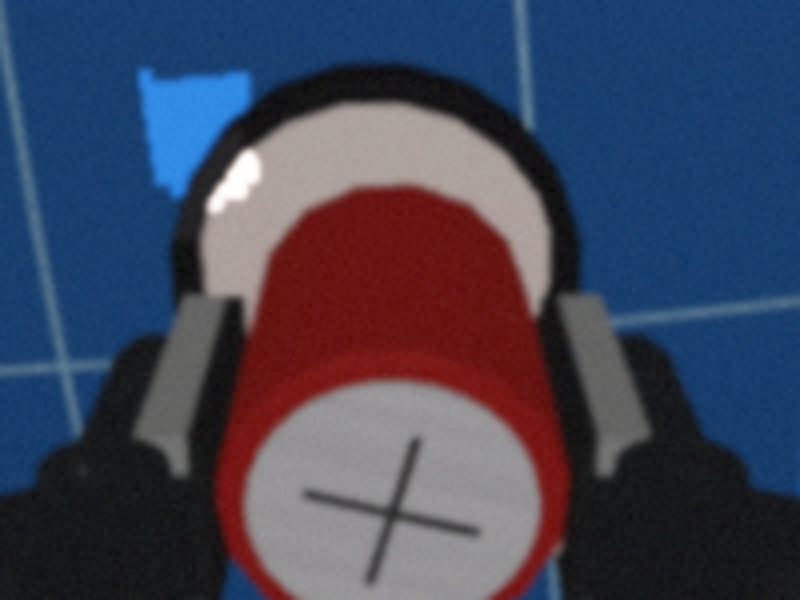

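Tray column is 376 against cap 391 in the crop, so −2 mm in x; then lower and release.

{"fn": "carry_out", "kwargs": {"targets": [[[1,-2,0,-10,0,0,0],[1,-2,0,-18,0,0,0],[1,-2,0,-19,0,0,0],[1,-2,0,-19,0,0,0],[1,-2,0,-19,0,0,0],[1,-2,0,-19,0,0,0]]]}}

```text
time_s: 23.02
position: [0.6208, 0.0909, 0.0404]
tool_rot: [[-0.094, 0.002, 0.996], [-0.996, -0.0, -0.094], [-0.0, -1.0, 0.002]]
ft_force: [-1.4, 0.0, 7.1]
grip_width: 0.035
```

{"fn": "carry_out", "kwargs": {"targets": [[[0,0,0,0,0,0,0],[0,0,0,0,0,0,0],[0,0,0,0,0,0,0],[0,0,0,0,0,0,0],[0,0,0,0,0,0,0],[0,0,0,0,0,0,0],[0,0,0,40,0,0,0],[0,0,0,80,0,0,0],[0,0,0,120,0,0,0],[0,0,0,150,0,0,0],[0,0,0,150,0,0,0],[0,0,0,150,0,0,0]]]}}

```text
time_s: 24.02
position: [0.6205, 0.091, 0.1909]
tool_rot: [[-0.094, 0.003, 0.996], [-0.996, -0.0, -0.094], [-0.0, -1.0, 0.003]]
ft_force: [0.3, 0.7, -1.8]
grip_width: 0.0856
```

```bash
python3 look.py w18;python3 crop.py w18c 200 130 360 270 5
```

```text
24.0667 [0.6199 0.0909 0.189 ] [[-0.094, -0.0, 0.996], [-0.996, 0.0, -0.094], [0.0, -1.0, -0.0]] [-0.7 -0.  -1. ] 0.08512109639266074 [-2.5 32.3 67.3 -0.  80.5  2.9]
white [179.4 409.5]
mag [289.1 376.8]
sq [294.4 421.2]
b1 [125.  396.4]
b2 [146.1 374.3]
tr [127.6 312.3]
round [278.5 191.4]
long [258.8  -3.5]
hs [ 92.4 166.9]
brass [ 55.  -21.7]
```

View pics/w18c.png

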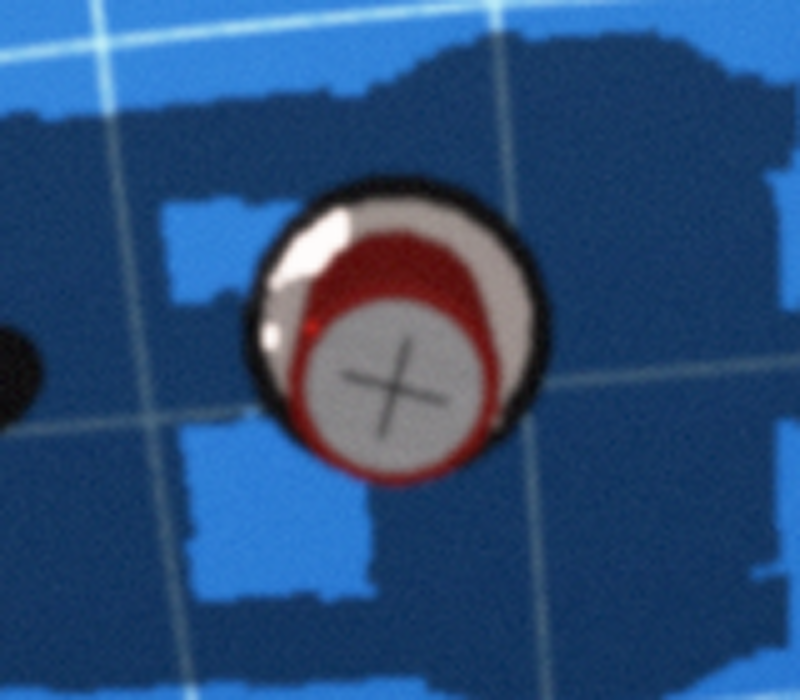

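Capacitor is centred in the round tray. Next the heatsink; jaws turn −76°.

{"fn": "carry_out", "kwargs": {"targets": [[[0,-175,52,10,0,0,-76],[0,-175,52,10,0,0,-76],[0,-175,52,10,0,0,-76],[0,-175,52,10,0,0,-76],[0,-175,52,10,0,0,-76],[0,-175,52,10,0,0,-76],[0,-175,52,10,0,0,-76],[0,-175,52,10,0,0,-76],[0,-175,52,10,0,0,-76],[0,-175,52,10,0,0,-76],[0,-175,52,10,0,0,-76],[0,-175,52,10,0,0,-76],[0,-175,52,10,0,0,-76],[0,-175,52,10,0,0,-76]]]}}

```text
time_s: 25.28
position: [0.4449, 0.1429, 0.1986]
tool_rot: [[-0.988, -0.002, 0.152], [-0.152, -0.0, -0.988], [0.002, -1.0, -0.0]]
ft_force: [-0.1, 0.4, -0.5]
grip_width: 0.0854
```

```bash
python3 look.py w19;python3 crop.py w19c 200 130 360 270 5
```

```text
25.3333 [0.445  0.1429 0.1988] [[-0.988, -0.001, 0.152], [-0.152, -0.0, -0.988], [0.001, -1.0, -0.0]] [ 0.2 -1.   0.1] 0.0851291803243247 [ 3.2 16.6 92.2 -0.  71.3 84.5]
white [543.4 225.6]
mag [537.9  78.9]
sq [581.7 121.5]
b1 [513.5 281.7]
b2 [500.7 239.9]
tr [436.1 221. ]
round [356.   26.3]
long [164.4   4.5]
cap [597.4 276.6]
hs [278.  197.9]
brass [ 73.8 197.4]
```

View pics/w19.png

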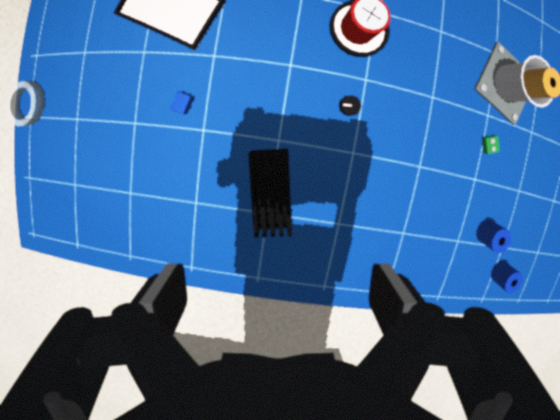

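View pics/w19c.png

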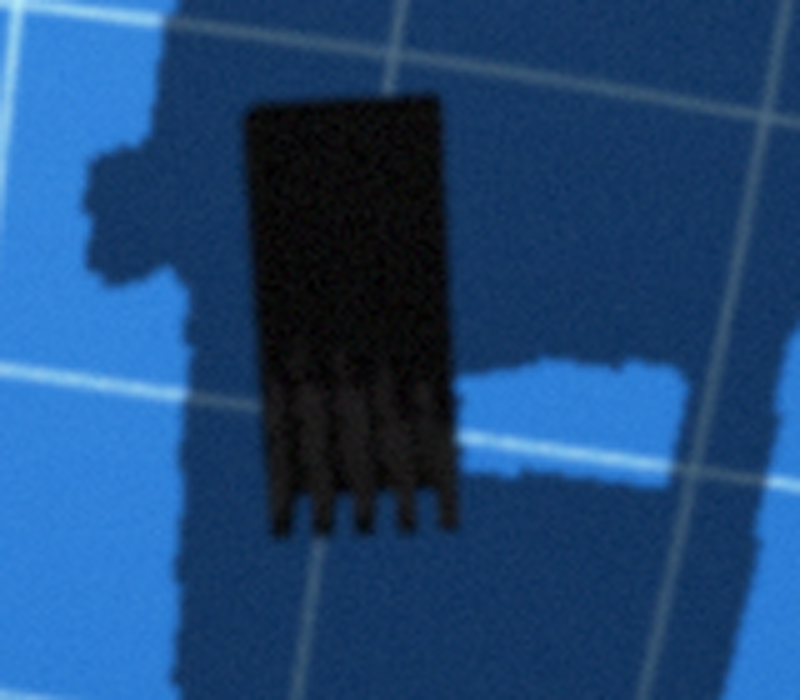

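Run:
```python
from h import *
d=cam("wrist")
c=lambda X,Y:(200+(X+.5)/5-.5,130+(Y+.5)/5-.5)
A=[plane(d,*c(247,105),0),plane(d,*c(440,96),0)];B=[plane(d,*c(270,535),.03),plane(d,*c(460,530),.03)]
print(np.round(A,4),np.round(B,4)); a=np.mean(A,0);b=np.mean(B,0)
print((a+b)/2, np.linalg.norm((a-b)[:2]), np.degrees(np.arctan2(a[1]-b[1],a[0]-b[0])))
for p,q in ((A[0],A[1]),(B[0],B[1])): print(np.degrees(np.arctan2(p[1]-q[1],p[0]-q[0]))-90)
```

```text
[[0.4811 0.1768 0.    ]
 [0.4885 0.1395 0.    ]] [[0.4043 0.1597 0.03  ]
 [0.4107 0.1242 0.03  ]]
[0.44614366 0.15004216 0.015     ] 0.07895259382924645 11.840791374965095
11.157093464400646
10.314040715527156
```

Heatsink measured at centre (0.446, 0.150), x axis about 11.2°, edge corners (249,151) and (288,149). Adjusting +7 mm y and +2.5°, then gripping.

{"fn": "carry_out", "kwargs": {"targets": [[[0,1,7,-50,0,0,2.5],[0,1,7,-90,0,0,2.5],[0,1,7,-130,0,0,2.5],[0,1,7,-155,0,0,2.5],[0,1,7,-166,0,0,2.5],[0,1,7,-166,0,0,2.5],[0,1,7,-166,0,0,2.5],[1,1,7,-166,0,0,2.5],[1,1,7,-166,0,0,2.5],[1,1,7,-166,0,0,2.5],[1,1,7,-166,0,0,2.5],[1,1,7,-166,0,0,2.5],[1,1,7,-166,0,0,2.5],[1,1,7,-130,0,0,2.5],[1,1,7,-90,0,0,2.5],[1,1,7,-50,0,0,2.5],[1,1,7,-50,0,0,2.5]]], "squeeze": 60}}

```text
time_s: 26.85
position: [0.4488, 0.1503, 0.156]
tool_rot: [[-0.981, 0.013, 0.193], [-0.193, 0.001, -0.981], [-0.012, -1.0, 0.001]]
ft_force: [1.1, 0.5, -1.1]
grip_width: 0.0346
```

```bash
python3 look.py w20; python3 crop.py w20c 180 130 380 280 4
```

```text
26.9 [0.4475 0.1501 0.1527] [[-0.981, 0.008, 0.193], [-0.193, 0.001, -0.981], [-0.008, -1.0, 0.001]] [-0.5  0.7 -1.8] 0.03467490413121765 [ 4.1 20.1 95.8  0.  63.6 83. ]
white [564.8 254.2]
mag [573.   98.2]
sq [605.5 143.9]
b1 [530.3 312.6]
b2 [522.2 269.7]
tr [459.3 250. ]
round [381.4  27.2]
long [165.2  -8.4]
hs [286.  219.3]
brass [ 54.4 206.8]
```

View pics/w20.png

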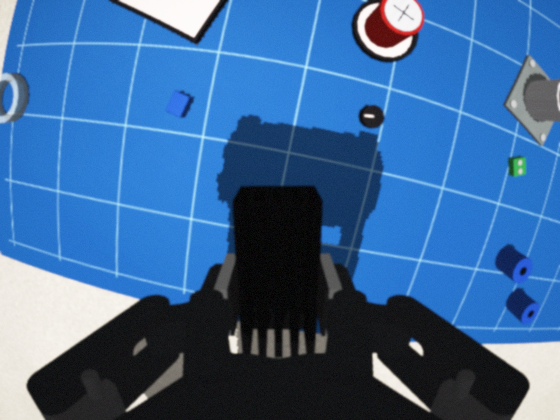

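Run:
```python
from h import *
d=cam("wrist");o=env.observe()
p=(plane(d,236,187,.12)+plane(d,320,187,.12))/2
print(p-o["position"], o["tool_rot"].T@(p-o["position"]))
```

```text
[ 0.03958816  0.00750737 -0.02904389] [-0.04029657  0.02903876  0.00025975]
```

{"fn": "carry_out", "kwargs": {"targets": [[[1,142,50,20,0,0,57.5],[1,142,50,20,0,0,57.5],[1,142,50,20,0,0,57.5],[1,142,50,20,0,0,57.5],[1,142,50,20,0,0,57.5],[1,142,50,20,0,0,57.5],[1,142,50,20,0,0,57.5],[1,142,50,20,0,0,57.5],[1,142,50,20,0,0,57.5],[1,142,50,20,0,0,57.5],[1,142,50,20,0,0,57.5]]]}}

```text
time_s: 27.92
position: [0.5879, 0.1999, 0.1682]
tool_rot: [[-0.368, -0.002, 0.93], [-0.93, -0.0, -0.368], [0.001, -1.0, -0.002]]
ft_force: [-0.5, 0.1, -1.2]
grip_width: 0.0347
```

```bash
python3 look.py w21
python3 - <<'E'
from h import *
d=cam("wrist");o=env.observe()
hsv=cv2.cvtColor(d["img"],cv2.COLOR_RGB2HSV); w=((hsv[...,2]>110)&(hsv[...,1]<60)).astype(np.uint8)
u,v=map(int,proj(d,(.6225,.284,.003)));print(u,v);m=np.zeros_like(w); m[max(0,v-75):v+75,u-60:u+60]=w[max(0,v-75):v+75,u-60:u+60]
q=max(cv2.findContours(m,cv2.RETR_EXTERNAL,cv2.CHAIN_APPROX_NONE)[0],key=cv2.contourArea)
p=np.array([plane(d,*x[0],.003)[:2]*1000 for x in q],np.float32); print(cv2.minAreaRect(p),cv2.boundingRect(q))
print(np.degrees(np.arctan2(*(-o["tool_rot"][[1,0],0]))))
E
```

```text
27.9667 [0.5879 0.1999 0.1685] [[-0.368, -0.001, 0.93], [-0.93, -0.0, -0.368], [0.001, -1.0, -0.001]] [-0.   0.2 -1.5] 0.03444321961754066 [ 7.9 32.8 70.  -0.  77.4 29.4]
white [294.6 468.6]
mag [390.1 426.2]
sq [394.7 446.2]
b2 [260.2 451.9]
tr [234.9 414.6]
round [348.6 282.6]
long [277.9  95.4]
hs [164.6 310.4]
brass [ 45.5 128. ]
278 96
((621.1553955078125, 282.69866943359375), (97.06218719482422, 53.84028625488281), 68.56478118896484) (247, 45, 63, 110)
68.46903067183294
```

View pics/w21.png

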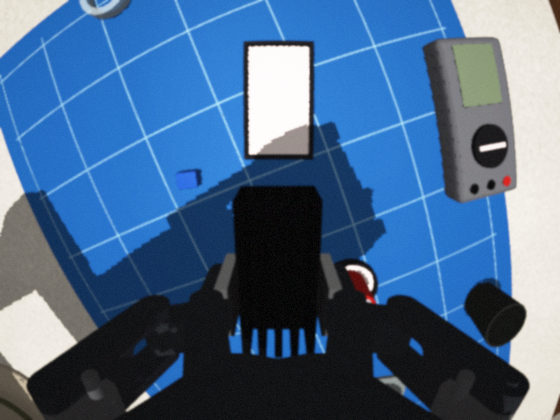

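Long tray is aligned with the heatsink, centre (278,100), measured (0.6212, 0.2827). Moving over and lowering.

{"fn": "carry_out", "kwargs": {"targets": [[[1,17,41,0,0,0,0],[1,33,82,0,0,0,0],[1,33,82,0,0,0,0],[1,33,82,0,0,0,0],[1,33,82,-40,0,0,0],[1,33,82,-80,0,0,0],[1,33,82,-110,0,0,0],[1,33,82,-115,0,0,0],[1,33,82,-115,0,0,0],[1,33,82,-115,0,0,0]]]}}

```text
time_s: 28.85
position: [0.6221, 0.2815, 0.0563]
tool_rot: [[-0.366, 0.003, 0.931], [-0.931, 0.001, -0.366], [-0.001, -1.0, 0.002]]
ft_force: [-0.1, -0.5, -1.1]
grip_width: 0.035
```

```bash
python3 look.py w22; python3 crop.py w22c 180 130 380 280 4
```

```text
28.9 [0.6224 0.2818 0.0571] [[-0.366, 0.004, 0.931], [-0.931, 0.001, -0.366], [-0.002, -1.0, 0.003]] [-0.7  0.2 -0.1] 0.03473333934909068 [14.5 44.8 65.5 -0.  69.5 35.9]
round [356.8 426.8]
long [274.6 240.1]
hs [148.3 454.4]
brass [-26.5 266.2]
```

View pics/w22c.png

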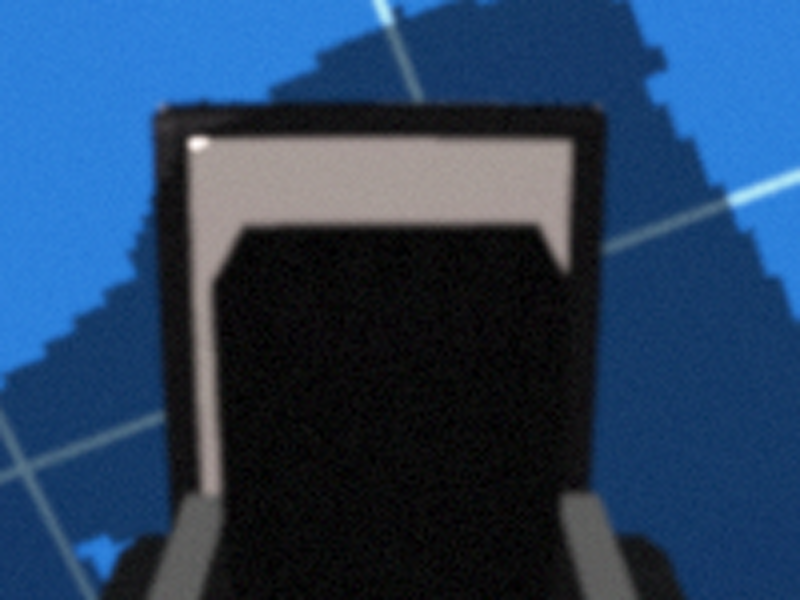

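Crop: tray column 381 against part 393, so shift about −1 x, +1.5 y, then set down.

{"fn": "carry_out", "kwargs": {"targets": [[[1,-1,1.5,-10,0,0,0],[1,-1,1.5,-16,0,0,0],[1,-1,1.5,-19,0,0,0],[1,-1,1.5,-19,0,0,0],[1,-1,1.5,-19,0,0,0],[1,-1,1.5,-19,0,0,0]]]}}

```text
time_s: 29.45
position: [0.6201, 0.2836, 0.0373]
tool_rot: [[-0.365, 0.001, 0.931], [-0.931, 0.0, -0.365], [-0.001, -1.0, 0.001]]
ft_force: [-5.9, -1.2, 12.8]
grip_width: 0.0344
```

{"fn": "carry_out", "kwargs": {"targets": [[[0,0,0,0,0,0,0],[0,0,0,0,0,0,0],[0,0,0,0,0,0,0],[0,0,0,0,0,0,0],[0,0,0,0,0,0,0],[0,0,0,0,0,0,0],[0,0,0,40,0,0,0],[0,0,0,80,0,0,0],[0,0,0,120,0,0,0],[0,0,0,160,0,0,0],[0,0,0,160,0,0,0],[0,0,0,160,0,0,0],[0,0,0,160,0,0,0]]]}}

```text
time_s: 30.53
position: [0.6198, 0.2833, 0.1944]
tool_rot: [[-0.365, -0.001, 0.931], [-0.931, -0.0, -0.365], [0.001, -1.0, -0.001]]
ft_force: [-0.6, -0.2, -0.5]
grip_width: 0.0854
```

```bash
python3 look.py w23;python3 crop.py w23c 200 130 360 270 5
python3 - <<'E'
from h import *
for n in("scene","side"): cv2.imwrite(f"pics/f_{n}.png",cam(n)["img"][:,:,::-1])
E
```

```text
30.5833 [0.6196 0.2833 0.1936] [[-0.365, -0.003, 0.931], [-0.931, -0.001, -0.365], [0.002, -1.0, -0.002]] [-0.7 -0.6 -0.2] 0.08530689763796306 [14.6 37.7 56.1  0.  86.4 36. ]
mag [371.9 447.4]
sq [379.8 459.9]
b2 [262.3 465.5]
tr [241.7 437.2]
round [337.3 336.2]
long [278.8 189.4]
hs [183.9 359.5]
brass [ 71.4 212. ]
```

View pics/w23c.png

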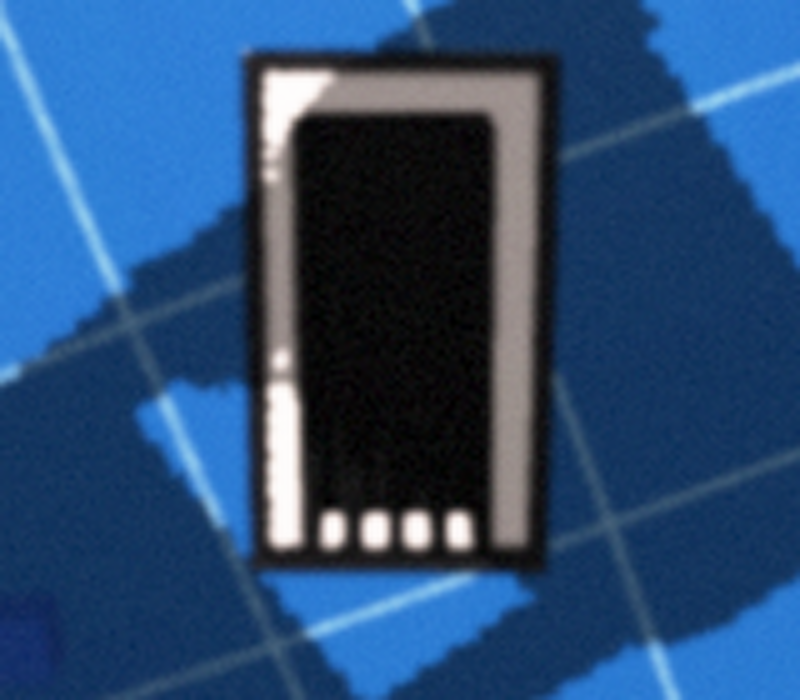

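View pics/f_scene.png

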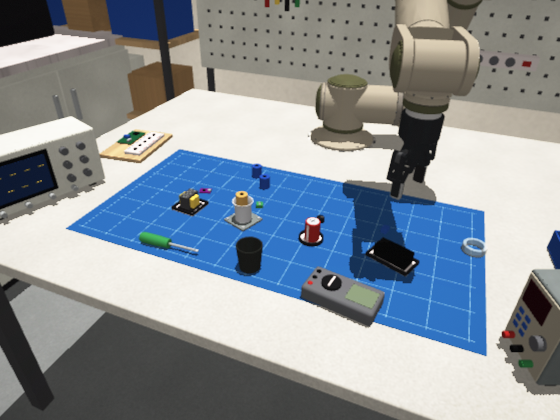

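View pics/f_side.png

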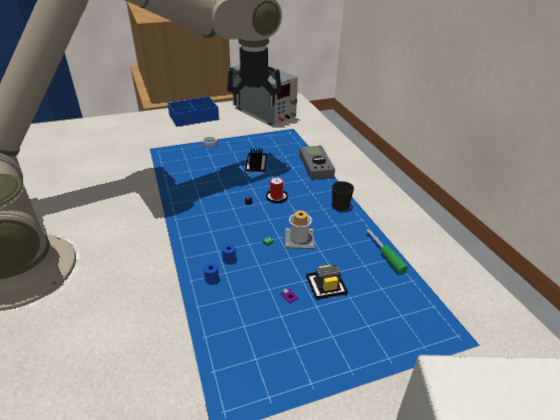

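Heatsink lies square in its tray: side gaps about 30/45 crop px, so about 1.5 mm off centre. The cup is still at (249,256). Last check: brass top height by two views, then hand in.

Run:
```python
from h import *
d=cam("scene");e=cam("side")
print(proj(d,(.6145,-.0955,.078)),proj(e,(.6145,-.0955,.078)))
a=d["img"][180:230,225:262];b=e["img"][200:250,282:318]
im=np.hstack([cv2.resize(x,(370,500),interpolation=cv2.INTER_CUBIC) for x in(a,b)]);cv2.imwrite("pics/fin.png",im[:,:,::-1])
```

```text
(np.float64(241.6312821637129), np.float64(193.18374043199503)) (np.float64(300.55092365854057), np.float64(213.51181280495732))
```

View pics/fin.png

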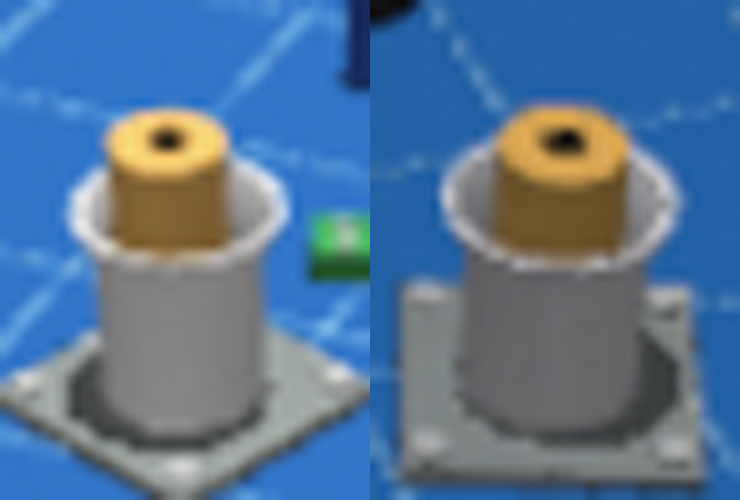

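Brass bore at scene (241.7,194.0) and side (301,214), against (241.6,193.2) and (300.6,213.5) predicted for the seated height. It is seated and upright.

Run:
```python
from rig import env
print(env.observe()["qvel"].round(2)); print(env.close_job())
```

```text
[ 0.03 -0.44 -0.35 -0.03  0.02 -0.02]
the job is handed in; nothing more can be done
None
```

I loaded the white spacer and then the brass one into the magazine, placed the transformer, capacitor and heatsink in their trays, and handed the job in at about 31 s on the robot clock.

- **Magazine:** the brass bore appeared within about 1 px of where it should be at the seated height in both fixed views, so both spacers are down and upright.
- **Trays:** all three parts look flat in the last wrist pictures, and the transformer and heatsink are lined up with their tray sides. I judge the transformer and capacitor to be within about 1 mm of centre and the heatsink about 1.5 mm off, all inside the limits.
- **Cup:** it stands at the same pixel as at the start (scene 249,256). The blue look-alikes were not moved.
- **Force:** the highest wrist reading I saw was about 20 N, when setting down the transformer.

No check failed. The only disagreement was the heatsink's first estimated position, about 7 mm off in y, which a close wrist look corrected before the grasp. `env.close_job()` reports no verdict, so I have no official result.

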